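# Fit the snap ring on the curing unit's spindle with ring pliers

### The arm

A 6-joint arm with a two-finger parallel gripper is mounted at the origin on the work surface. World frame = base frame: x ahead of the robot, y to its left, z up, the work surface at z = 0. Lengths are in m, angles in degrees, forces in N, time in s.
With the tool pointing down it reaches from about 0.35 to 0.875 m from the base axis. Payload 4.2 kg.
Tool frame: the origin (TCP) lies midway between the tips of the shut fingers; the grasp point (between the pads) lies 19 mm behind it; y points along the fingers, x is the direction in which the jaws open and shut, and the axes are right-handed (so a half turn about y gives the same grasp; the last joint's range is limited). The gripper opens to 87 mm and grips with 3 to 60 N. Pads are 19 mm wide; open, the fingers measure 117 mm over their backs; the gripper's body (75 mm by 190 mm) begins 51 mm behind the grasp point.
Start: joints at [81.108, 22.042, 0.453, 0, -68.411, -14.817], TCP at [0.251, 0.572, 0.185] pointing down, gripper open.
Joint ranges: [-179.83, 179.83], [-69.29, 118.12], [-61.27, 80.66], [-181.25, 117.63], [-171.15, -9.14], [-177.46, 177.46]. Speed limits (degrees/s): [159.86, 159.86, 180, 180, 180, 180].

### API

Orientations are given as a 3x3 rotation matrix whose columns are the frame's x, y, z axes.
In Python, from station import * gives the robot as it stands.
- The arm moves only by the tool jog_arm, never from a script. Its argument "series" is a list of rows, each a list of 3 entries, a list of its own where there are three numbers: the shift along the tool's x, y, z in m, then the turn, a rotation vector about the tool's x, y, z in degrees, then the finger opening in m, from 0 to 0.087. A call has 1 to 10 rows; each row shifts and turns the commanded pose from where the row before left it, along the tool's axes as they then stand; what a row does not reach is not made up. A row lasts 1/8 s, in which the tool goes at most 62.5 mm and 10.7 degrees, less where a joint would pass 70% of its speed; a pose out of reach is approached as far as the arm can. A call is refused whole if a number of a shift passes 0.0625 or a number of a turn 10.7, either way. A call with a gripper value outside its range is refused whole. The fingers move at their own pace and stop on an object; the grip force is fixed at half the most. Time passes only in rows, so rows that do not move let the fingers close. It gives the time, the measured TCP pose, the force and the opening at its end, in the units of the state.
- sense(): the state, without advancing time (a new reading comes with each control period).
- capture(name): name is "scene" or "top"; returns the picture (384x512x3 uint8, red, green, blue); there is no depth.
- camera_info(name): a dict with "fx", "fy", "cx", "cy" (pixels), "rvec" (rotation vector, rad) and "tvec" (3), from world to camera coordinates, as OpenCV has them. Camera axes: x right, y down, z forward; pixel columns grow to the right and rows downward; lengths in m; the calibration is good to about 2 mm. A picture is of the moment at which its call begins. camera_info takes no time and is no camera call.
- finish_job(): hands the job in, once; it reports no verdict.
The state is a dict: "time_s": time; "joints": joint angles; "joint_velocities": joint speeds; "effort": joint torques, N m; "tcp_pos": TCP position; "ee_rot": TCP orientation; "wrist_force": force on the tool from outside, world axes, zero at the start; "moment": the same for the moment, N m; "gripper_width": opening from 0.0 (shut) to 1.0 (fully open).
Only numpy, scipy, OpenCV 4.12 (cv2) and the standard library are available. Lean on these libraries where they do the work, as an engineer would, in place of code of your own. Each camera call takes 0.05 s, during which the arm holds its last target. There are 200 camera calls.

### The job

In the dental print lab, take the red-handled ring pliers from their stand, put the tips into the two eyes of the blue snap ring that waits on top of the curing unit's spindle, and spread it just enough to pass over the thick part of the spindle; do not overstretch it. Slide it gently down until you feel it rest on the orange hub, let it contract into the groove there (never let it close on the thick part), then put the pliers back upright and fully down in their stand. Touch the ring only with the pliers, never press it hard against the unit, and leave the bottle, the dental model and the scraper alone.

Things in the scene. Friction and masses are not known exactly. Their poses are not given: they have to be found in the camera images.
- pliers_grip (a point): Grasp centre of the ring pliers (loose, 0.15 kg, tips down), midway between two upright red handle slabs. z up, y from handle to handle; half a turn about z changes nothing. Handles: 18 mm wide (x), 46 mm tall, centred at this height, flat outer faces 60 mm apart at rest. A black guide block 40 x 30 x 12 mm has its top 26 mm below this point. The tips end 80 mm below it.
- pliers_tips (a point): Midpoint between the two pin tips, at the very end of the pins, 80 mm straight below pliers_grip, same axes. Pins 4 mm square, each 6 mm from this point along y at rest; flat shoulders 9 mm above the tips come down on the tops of the ring's eyes when the pins are fully in. Pins only part way in (under 5 mm) let the ring tip and jam.
- pliers_jaw (a joint): How far each handle is squeezed in from rest, m (0: handles 60 mm apart; stop at 0.018). Cross action, parallel: each tip moves outward by the same amount, to 6 mm + this from the middle. Springs push the handles open: 8 N on each handle at rest, rising 250 N per m; a spread ring adds about 5 N.
- ring_center (a point): Centre of the bore of the blue snap ring (loose, 38 g), half-way up its 5 mm thick band. z up, x towards the gap between the eyes. Band 44 mm inside, 54 mm outside diameter; teeth inside on both flanks reach in to 17.6 mm radius when relaxed. It starts relaxed around the spindle's nose, lying on the shoulder.
- ring_eyes (a point): Midpoint between the ring's eyes, level with the tops of their 12 mm tall bosses, 30 mm from the bore centre along the ring's x; same axes. Eyes: upright through-holes 7 mm (x) by 8 mm (y), centred 7.5 mm either side along y when relaxed. Pins go in at pliers_jaw 0 to 3 mm, best 1.5 mm, meet the outer walls at 3.5 mm, and open the ring beyond that.
- ring_half (a joint): How far each half of the ring is swung open, rad (0 relaxed; both halves move alike; springs close them). It needs 0.12 or more to pass over the land, 0.16 to 0.18 is good, above 0.22 it is overstretched and ruined. 0.01 rad is about 0.5 mm at each eye. Contracted in the groove it reads below 0.06; let go on the land it bites at 0.11.
- spindle_shoulder (a point): On the vertical axis of the unit's steel spindle, at the shoulder on which the ring waits. Above: nose 34 mm in diameter, 10 mm high. Below: the land, 40 mm in diameter, of unknown length 15 to 29 mm, then a groove 6.5 mm high, 35 mm in diameter, whose floor is the top of the orange hub (72 mm in diameter), so 21.5 to 35.5 mm below this point: find it by feel.
- unit: The curing unit: black base 200 x 200 mm, top 60 mm above the bench, fixed; origin at the centre of its underside, on the spindle axis. It carries the 170 mm turntable, orange hub and spindle. When let go, the ring's underside must rest on the hub's top or be less than 1.5 mm above it, else it bites the land with some 18 N and spoils it. Press the ring on the hub with no more than 10 N.
- ring: The whole blue snap ring; origin at the bore centre on its underside, axes as ring_center.
- stand_seat (a point): Where pliers_tips belongs when the pliers stand in their green stand, 6 mm above the bench. y: from handle to handle of the stored pliers, either way round. The guide block rests on two rails 48 mm high between lips 56 mm high, with 2.5 mm of room on each side; the pliers lift straight out. The stand is fixed, base 100 x 80 mm.
- bottle: Bystander: black resin bottle, 68 mm diameter, 160 mm tall, loose; origin under its centre.
- model: Bystander: printed dental arch about 50 x 55 mm, 18 mm high, loose; origin on its underside.
- scraper: Bystander: yellow-handled scraper 170 mm long, lying on the bench; origin on its underside.
Not all that is in view belongs to the job. Several things have the shape of the ring; the one meant has the colours described above.

How it is judged:
By the outcome, as a careful person would: the job done as asked, in the order asked, and still so for the second after the job is handed in, with the robot touching nothing.
It also fails if it takes over 58 s, if anything falls off the work surface, if the arm or the gripper's body presses on something with over 40 N, if the wrist force passes 120 N, or if a joint passes its speed limit or range.

## Working session

There is one attempt and no reset: what is moved stays moved. The work goes in short steps, Python scripts to look and compute and a tool call to move; the robot and the scene stay as the last step left them, time stands still between calls to the robot, and variables do not carry over. Pictures are saved under pics/ and viewed, about 8 in all and at most 12, crops included, and the job is handed in when it is done.

Besides the shell and the picture viewer there is one more tool, called after "Emit:" as name(argument=value, ...) on one line, values as JSON. jog_arm: Moves the arm, as the interface text tells. Its arguments: {"type":"object","properties":{"series":{"type":"array","items":{"type":"array"}}},"required":["series"]}

```bash
mkdir -p pics; python3 - <<'E'
from station import *
import cv2
for n in("scene","top"):
    im=capture(n);cv2.imwrite(f"pics/{n}0.png",im[:,:,::-1]);print(n,camera_info(n))
s=sense();print(s)
E
```

```text
scene {'fx': 484.812410072605, 'fy': 484.812410072605, 'cx': 261.75356880816713, 'cy': 191.80524408241257, 'rvec': array([ 1.60502025,  1.95090938, -0.79350299]), 'tvec': array([ 0.11388446, -0.31438895,  1.63812716])}
top {'fx': 354.52218774464296, 'fy': 354.52218774464296, 'cx': 257.23397708700065, 'cy': 190.55974127661594, 'rvec': array([ 1.90948908, -2.32201558,  0.23866668]), 'tvec': array([0.06538387, 0.56874051, 0.68793031])}
{'time_s': 0.1, 'joints': array([ 8.11074109e+01,  2.20866167e+01,  3.87737057e-01, -2.36546135e-02,
       -6.84108366e+01, -1.48159595e+01]), 'joint_velocities': array([ 0.00616269, -0.05957984,  0.07077467,  0.0685244 ,  0.06419261,
       -0.11240305]), 'effort': array([-1.17882279e-03, -3.91690099e+01,  1.87936288e+01,  4.23197016e+00,
        1.34909997e-02, -7.52485835e-05]), 'tcp_pos': array([0.2510599 , 0.57169656, 0.18367149]), 'ee_rot': array([[-4.02223151e-01, -6.75280223e-04,  9.15541414e-01],
       [-9.15539588e-01, -1.83251864e-03, -4.02223700e-01],
       [ 1.94936042e-03, -9.99998093e-01,  1.18835646e-04]]), 'wrist_force': array([ 0.36451308, -0.26459066, -0.32348393]), 'moment': array([ 0.00757743,  0.03290907, -0.00991135]), 'gripper_width': 0.9958423202321357}
```

View pics/scene0.png

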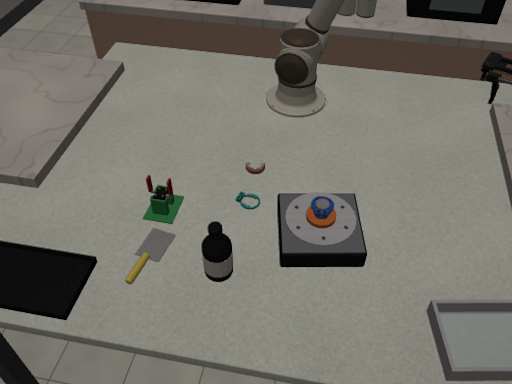

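View pics/top0.png

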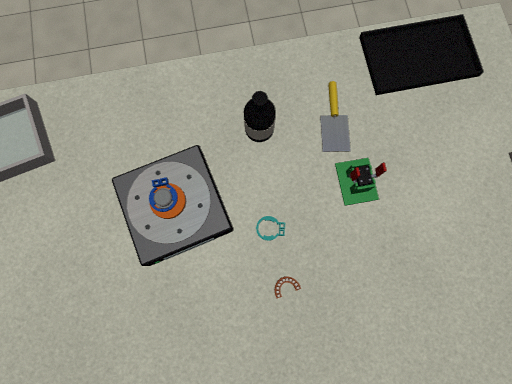

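The candidates for the ring are the blue one on the spindle, top (162,195) / scene (322,207), and a teal lookalike lying on the bench, top (268,228) / scene (249,200). By the description I choose the blue one. The red-handled pliers are at top (365,177) / scene (160,195). I'll check these in one crop montage.

```bash
cat > h.py <<'E'
import numpy as np, cv2
from station import *
class Cam:
    def __init__(s,n):
        c=camera_info(n);s.K=np.array([[c['fx'],0,c['cx']],[0,c['fy'],c['cy']],[0,0,1]])
        s.rv=np.array(c['rvec']);s.R=cv2.Rodrigues(s.rv)[0];s.t=np.array(c['tvec']);s.C=-s.R.T@s.t
        s.P=s.K@np.c_[s.R,s.t]
    def plane(s,uv,z):
        d=s.R.T@np.linalg.inv(s.K)@np.array([uv[0],uv[1],1.]);return s.C+d*(z-s.C[2])/d[2]
    def proj(s,p):
        q=s.P@np.append(p,1);return q[:2]/q[2]
S,T=Cam('scene'),Cam('top')
def tri(us,ut):
    X=cv2.triangulatePoints(S.P,T.P,np.array(us,float).reshape(2,1),np.array(ut,float).reshape(2,1));X=(X[:3]/X[3]).ravel()
    return X,S.proj(X)-us,T.proj(X)-ut
def blobs(im,lo,hi,roi,mn=3):
    hsv=cv2.cvtColor(im,cv2.COLOR_RGB2HSV);m=cv2.inRange(hsv,lo,hi);k=np.zeros_like(m);x0,y0,x1,y1=roi;k[y0:y1,x0:x1]=m[y0:y1,x0:x1]
    n,l,st,c=cv2.connectedComponentsWithStats(k);return k,[(st[i].tolist(),c[i].round(2).tolist()) for i in range(1,n) if st[i][4]>=mn]
E
python3 - <<'E'
from h import *
s=cv2.imread('pics/scene0.png');t=cv2.imread('pics/top0.png')
def cr(im,x,y,w=50,h=37):return cv2.resize(im[y:y+h,x:x+w],(400,296),interpolation=cv2.INTER_NEAREST)
cv2.imwrite('pics/m.png',np.vstack([np.hstack([cr(s,138,173),cr(s,298,190)]),np.hstack([cr(t,340,157),cr(t,138,173)])]))
print(S.C,T.C)
for n,im,r1,r2 in (('s',s,(138,165,180,225),(295,185,350,240)),('t',t,(335,150,395,210),(140,170,195,225))):
    im=im[:,:,::-1].copy()
    for nm,lo,hi,r in(('red',(0,150,60),(6,255,255),r1),('red2',(174,150,60),(180,255,255),r1),('green',(50,120,40),(80,255,255),r1),('blue',(105,130,50),(125,255,255),r2),('orange',(7,150,80),(18,255,255),r2)):
        print(n,nm,blobs(im,lo,hi,r)[1])
# turntable and green outlines
E
```

```text
[1.37240648 0.14195738 0.94425591] [ 0.42420557 -0.01443594  0.78792777]
s red [([147, 176, 3, 4, 7], [147.71, 177.29]), ([167, 179, 3, 5, 7], [168.0, 181.0])]
s red2 []
s green [([156, 186, 11, 4, 12], [160.58, 186.83]), ([144, 195, 36, 29, 680], [162.87, 209.38])]
s blue [([311, 197, 23, 21, 195], [322.05, 207.98])]
s orange [([307, 207, 29, 19, 278], [320.54, 218.09])]
t red [([382, 163, 4, 8, 21], [383.67, 166.52]), ([355, 167, 5, 9, 29], [357.38, 171.07])]
t red2 []
t green [([335, 158, 43, 47, 1038], [354.6, 183.2])]
t blue [([149, 178, 28, 34, 310], [161.91, 193.95])]
t orange [([151, 183, 34, 36, 363], [173.15, 204.95]), ([154, 185, 13, 8, 24], [160.42, 187.38]), ([155, 205, 4, 3, 4], [156.5, 206.25])]
```

View pics/m.png

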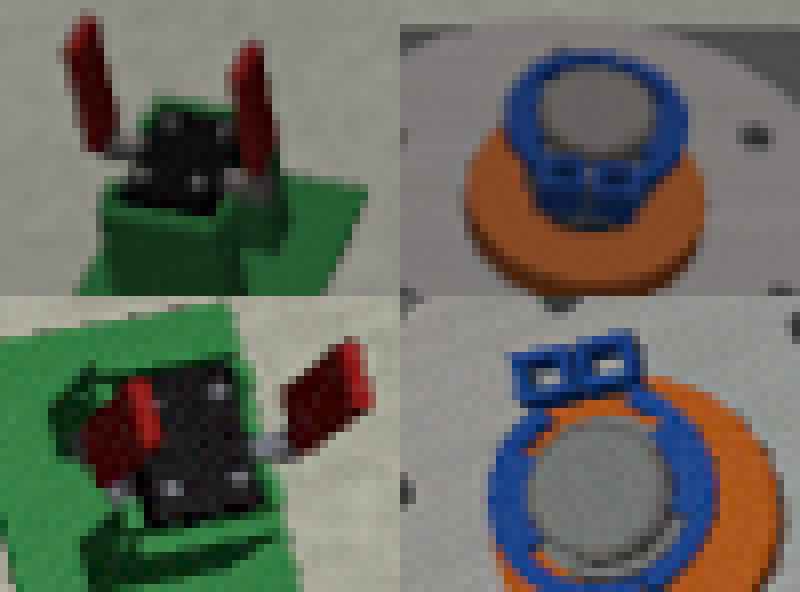

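```bash
python3 - <<'E'
from h import *
for n,a,b in(('block',(160.4,191.5),(363.8,174.4)),('nose',(322.25,203.25),(162.25,196.4)),('eyeL',(317.9,210.75),(156,182)),('eyeR',(324.4,211.4),(163.4,180.5)),('h1',(147.7,176.3),(357.4,171)),('h2',(168,180),(383.6,166.5))):
    print(n,*[np.round(v,4) for v in tri(a,b)])
a=T.plane((357.4,171.07),.109);b=T.plane((383.67,166.52),.109);print('handles',a,b,np.linalg.norm(a-b),(a+b)/2)
a=S.plane((148.2,176.3),.109);b=S.plane((168.2,179.5),.109);print('handles S',a,b,np.linalg.norm(a-b),(a+b)/2)
for z in(.060,):print('blk',T.plane((363.8,174.4),z),S.plane((160.4,191.5),z))
t=cv2.imread('pics/top0.png')[:,:,::-1].copy()
k,_=blobs(t,(50,120,20),(80,255,255),(325,145,395,215))
c=max(cv2.findContours(k,0,2)[0],key=cv2.contourArea);q=cv2.boxPoints(cv2.minAreaRect(c));q=np.array([T.plane(p,.003) for p in q]);print(q,q.mean(0))
# spindle: turntable dark base
gray=cv2.cvtColor(t,cv2.COLOR_RGB2GRAY)
m=cv2.inRange(gray,0,75);m[:135]=0;m[275:]=0;m[:,:100]=0;m[:,245:]=0
c=np.vstack([x for x in cv2.findContours(m,0,2)[0] if cv2.contourArea(x)>200]);print(cv2.minAreaRect(c),[T.plane(p,.06).round(4) for p in cv2.boxPoints(cv2.minAreaRect(c))])
E
```

```text
block [ 0.5613 -0.2737  0.0569] [-0.2429 -0.081 ] [-0.5289  0.1982]
nose [0.5818 0.1388 0.12  ] [-0.2806  0.0337] [-0.5926  0.2117]
eyeL [0.6119 0.1363 0.1267] [ 1.8757 -0.2406] [ 3.8442 -1.4628]
eyeR [0.6104 0.1413 0.1223] [-2.5848  0.2576] [-5.3811  1.794 ]
h1 [ 0.5686 -0.2782  0.1096] [6.7473 1.9771] [14.9843 -6.8326]
h2 [ 0.5571 -0.266   0.1053] [-7.079  -2.9346] [-16.3411   4.8709]
handles [ 0.56075831 -0.24562476  0.109     ] [ 0.5597503  -0.29916035  0.109     ] 0.05354508769028503 [ 0.5602543  -0.27239256  0.109     ]
handles S [ 0.56432248 -0.29614034  0.109     ] [ 0.5654838  -0.24365184  0.109     ] 0.05250133730842269 [ 0.56490314 -0.26989609  0.109     ]
blk [ 0.56093619 -0.2738087   0.06      ] [ 0.56433541 -0.27153794  0.06      ]
[[ 0.61007786 -0.23542125  0.003     ]
 [ 0.61190938 -0.31616353  0.003     ]
 [ 0.51061113 -0.31080297  0.003     ]
 [ 0.50927664 -0.23206105  0.003     ]] [ 0.56046875 -0.2736122   0.003     ]
((170.5687713623047, 205.86685180664062), (95.23998260498047, 99.15898132324219), 68.49856567382812) [array([0.654 , 0.2604, 0.06  ]), array([0.696 , 0.0569, 0.06  ]), array([0.4943, 0.0175, 0.06  ]), array([0.4586, 0.212 , 0.06  ])]
```

Emit:
jog_arm(series=[[[0,-0.02,0],[0,-7.5,0],0.087],[[0,-0.02,0],[0,-7.5,0],0.087],[[0,-0.02,0],[0,-7.5,0],0.087],[[0.05,0,0.018],[0,0,0],0.087],[[0.05,0,0.018],[0,0,0],0.087],[[0.05,0,0.018],[0,0,0],0.087],[[0.05,0,0.018],[0,0,0],0.087],[[0.05,0,0.018],[0,0,0],0.087],[[0.05,0,0.018],[0,0,0],0.087],[[0.05,0,0.018],[0,0,0],0.087]])

```text
time_s: 1.35
tcp_pos: [0.3698, 0.2178, 0.2444]
ee_rot: [[-0.021, -0.0, 1.0], [-1.0, -0.0, -0.021], [0.0, -1.0, -0.0]]
wrist_force: [0.9, 0.6, 0.4]
gripper_width: 1.008
```

```bash
python3 - <<'E'
from h import *
A=[]
for n,a,b in(('eye1',(317.9,210.75),(163.4,180.5)),('eye2',(324.4,211.4),(156,182))):
    X=tri(a,b);A.append(X[0]);print(n,*[np.round(v,4) for v in X])
print(np.mean(A,0))
for z in(.122,):
  for u in ((163.4,180.5),(156,182)):print(T.plane(u,z).round(4))
  for u in ((317.9,210.75),(324.4,211.4)):print(S.plane(u,z).round(4))
print('nose',T.plane((162.25,196.4),.12),S.plane((322.25,203.25),.12))
# refined orange hub ellipses
E
```

```text
eye1 [0.6112 0.1315 0.124 ] [-0.3063  0.0324] [-0.633   0.2264]
eye2 [0.6109 0.1461 0.1245] [-0.4019  0.0491] [-0.8295  0.2953]
[0.61105072 0.13878064 0.12425916]
[0.612  0.1307 0.122 ]
[0.6118 0.145  0.122 ]
[0.6091 0.1321 0.122 ]
[0.6082 0.147  0.122 ]
nose [0.58201864 0.13767351 0.12      ] [0.58160781 0.13947995 0.12      ]
```

Emit:
jog_arm(series=[[[0.0487,0,0.0201],[0,0,0],0.087],[[0.0487,0,0.0201],[0,0,0],0.087],[[0.0487,0,0.0201],[0,0,0],0.087],[[0.0487,0,0.0201],[0,0,0],0.087],[[0.0487,0,0.0201],[0,0,0],0.087],[[0.0487,0,0.0201],[0,0,0],0.087],[[0.0487,0,0.0201],[0,0,0],0.087],[[0.0487,0,0.0201],[0,0,0],0.087],[[0.0487,0,0.0201],[0,0,0],0.087],[[0.0487,0,0.0201],[0,0,0],0.087]])

```text
time_s: 2.6
tcp_pos: [0.5608, -0.2731, 0.244]
ee_rot: [[-0.021, -0.001, 1.0], [-1.0, 0.0, -0.021], [-0.0, -1.0, -0.001]]
wrist_force: [0.5, -0.0, -0.3]
gripper_width: 0.999
```

Emit:
jog_arm(series=[[[0,0.04,0],[0,0,0],0.087],[[0,0.04,0],[0,0,0],0.087],[[0,0.04,0],[0,0,0],0.087],[[0,0.03,0],[0,0,0],0.087],[[0,0.014,0],[0,0,0],0.087],[[0,0.013,0],[0,0,0],0.087],[[0,0,0],[0,0,0],0.087]])

```text
time_s: 3.48
tcp_pos: [0.5604, -0.2714, 0.0673]
ee_rot: [[-0.021, -0.001, 1.0], [-1.0, 0.0, -0.021], [-0.0, -1.0, -0.001]]
wrist_force: [0.5, -0.4, 0.5]
gripper_width: 1.0
```

```bash
python3 - <<'E'
from h import *
def cr(im,x,y,w=50,h=50):return cv2.resize(im[y:y+h,x:x+w,::-1],(400,400),interpolation=cv2.INTER_CUBIC)
cv2.imwrite('pics/m2.png',np.hstack([cr(capture('scene'),138,160),cr(capture('top'),340,147)]))
print(sense()['tcp_pos'],sense()['wrist_force'])
E
```

```text
[ 0.56129249 -0.27171903  0.06866754] [ 0.56417986 -0.92145135  0.71151068]
```

View pics/m2.png

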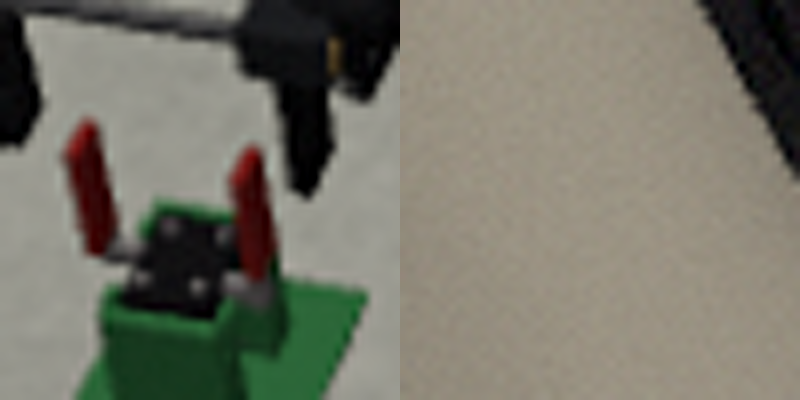

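```bash
python3 - <<'E'
from h import *
p=sense()['tcp_pos']
for d in((0,-.0435,0),(0,.0435,0),(0,-.0585,0),(0,.0585,0)):print(S.proj(p+d))
for z in(.063,.109):print(z,[S.proj((.561,y,z)) for y in(-.303,-.243)])
c=camera_info('top');print(c['tvec'],c['rvec'])
im=capture('scene');cv2.imwrite('pics/s3.png',cv2.resize(im[130:230,100:240,::-1],(798,570)))
E
```

```text
[144.03344764 185.90434894]
[176.61442095 190.65523093]
[138.47500545 185.09382979]
[182.29151582 191.48305174]
0.063 [array([148.96434318, 188.05543663]), array([171.35327871, 191.32903164])]
0.109 [array([146.05510356, 175.0283194 ]), array([169.03421266, 178.30782969])]
[0.06538387 0.56874051 0.68793031] [ 1.90948908 -2.32201558  0.23866668]
```

View pics/s3.png

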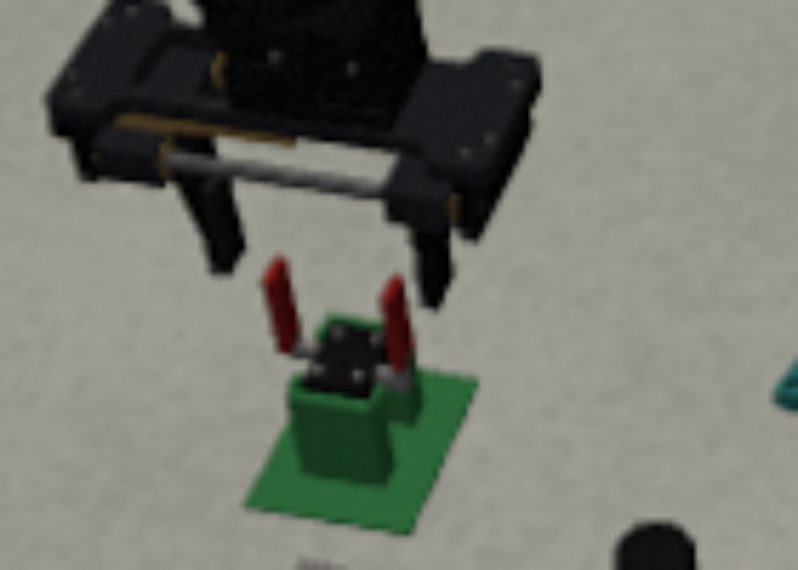

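```bash
python3 - <<'E'
from h import *
p=np.array([.251,.572,.1837]);x=np.array([-.402,-.9155,0])
print([S.proj(p+x*d) for d in(-.051,0,.051)])
p=sense()['tcp_pos'];print(sense()['ee_rot'].round(3).tolist())
print([S.proj(p+np.array(d)) for d in((-.03,.0,0),(0,0,.03),(0,0,.019))])
a=cv2.imread('pics/scene0.png')[40:115,462:512];b=capture('top');b=b[:,:,::-1]
cv2.imwrite('pics/s4.png',np.hstack([cv2.resize(a,(256,384)),b]))
E
```

```text
[array([524.0371848 , 126.46193954]), array([503.71626023, 119.48707533]), array([484.03424707, 112.73150825])]
[[-0.021, 0.002, 1.0], [-1.0, -0.001, -0.021], [0.001, -1.0, 0.002]]
[array([164.09385081, 180.22964242]), array([158.53015057, 179.77427795]), array([159.15845985, 182.91507108])]
```

View pics/s4.png

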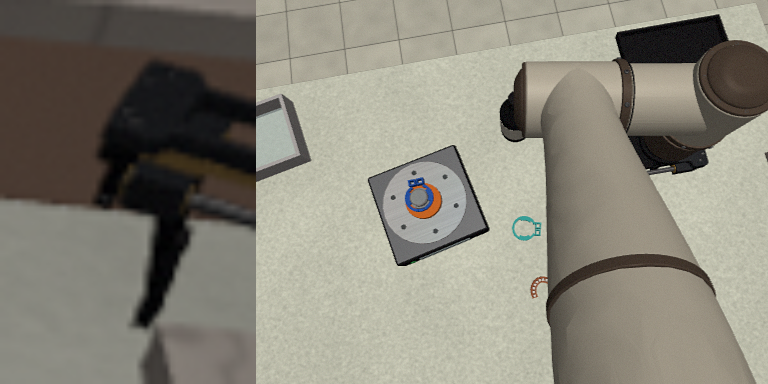

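Emit:
jog_arm(series=[[[0,0,0],[0,0,0],0.066],[[0,0,0],[0,0,0],0.066],[[0,0,0],[0,0,0],0.066],[[0,0,0],[0,0,0],0.066]])

```text
time_s: 4.18
tcp_pos: [0.5605, -0.2714, 0.0677]
ee_rot: [[-0.021, 0.0, 1.0], [-1.0, 0.0, -0.021], [-0.0, -1.0, 0.0]]
wrist_force: [-0.3, 0.6, -0.8]
gripper_width: 0.767
```

```bash
python3 - <<'E'
from h import *
im=capture('scene');cv2.imwrite('pics/s5.png',cv2.resize(im[150:220,125:195,::-1],(560,560)))
p=sense()['tcp_pos'];print(p,[S.proj(p+np.array(d)) for d in((0,-.033,0),(0,.033,0))])
E
```

```text
[ 0.56053636 -0.2714649   0.06763696] [array([148.19709984, 186.5689691 ]), array([172.89077245, 190.17013697])]
```

View pics/s5.png

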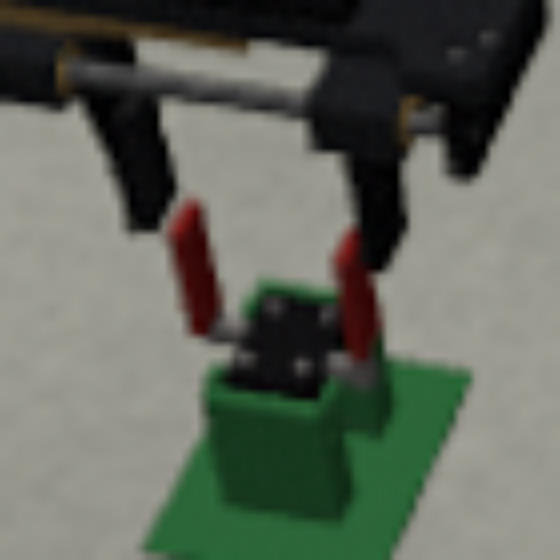

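Emit:
jog_arm(series=[[[0,0.006,0],[0,0,0],0.08],[[0,0.006,0],[0,0,0],0.08],[[0,0.006,0],[0,0,0],0.08],[[0,0.004,0],[0,0,0],0.08],[[0,0,0],[0,0,0],0.08]])

```text
time_s: 4.85
tcp_pos: [0.5603, -0.2714, 0.0451]
ee_rot: [[-0.021, -0.001, 1.0], [-1.0, 0.0, -0.021], [-0.0, -1.0, -0.001]]
wrist_force: [-0.2, 0.6, 0.3]
gripper_width: 0.914
```

```bash
python3 - <<'E'
from h import *
im=capture('scene');cv2.imwrite('pics/s6.png',cv2.resize(im[150:220,125:195,::-1],(560,560)))
s=sense();print(s['tcp_pos'],s['wrist_force'])
E
```

```text
[ 0.56052605 -0.27150307  0.04551737] [-0.33076939  0.44675061 -0.37071508]
```

View pics/s6.png

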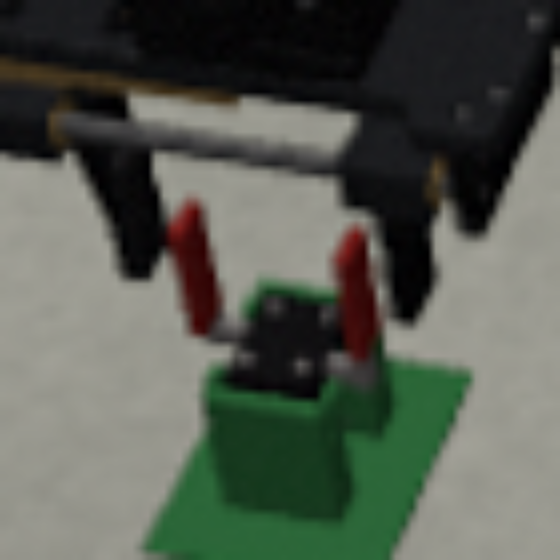

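Emit:
jog_arm(series=[[[0,0.004,0],[0,0,0],0.08],[[0,0.004,0],[0,0,0],0.07],[[0,0,0],[0,0,0],0.064],[[0,0,0],[0,0,0],0.06],[[0,0,0],[0,0,0],0.057],[[0,0,0],[0,0,0],0.057],[[0,0,0],[0,0,0],0.057],[[0,0,0],[0,0,0],0.057]])

```text
time_s: 5.9
tcp_pos: [0.5607, -0.2716, 0.0379]
ee_rot: [[-0.021, 0.0, 1.0], [-1.0, -0.0, -0.021], [0.0, -1.0, 0.0]]
wrist_force: [-0.0, -1.0, 1.7]
gripper_width: 0.658
```

Emit:
jog_arm(series=[[[0,-0.005,0],[0,0,0],0.057],[[0,-0.01,0],[0,0,0],0.057],[[0,-0.02,0],[0,0,0],0.057],[[0,-0.03,0],[0,0,0],0.057],[[0,-0.03,0],[0,0,0],0.057],[[0,-0.03,0],[0,0,0],0.057],[[0,-0.03,0],[0,0,0],0.057],[[0,0,0],[0,0,0],0.057]])

```text
time_s: 6.9
tcp_pos: [0.5622, -0.272, 0.1961]
ee_rot: [[-0.021, 0.007, 1.0], [-1.0, -0.002, -0.021], [0.002, -1.0, 0.007]]
wrist_force: [-0.6, -0.5, -1.4]
gripper_width: 0.658
```

```bash
python3 - <<'E'
from h import *
s=sense();p=s['tcp_pos'];print(p,s['wrist_force'],s['moment'])
im=capture('scene')
for lo,hi in(((0,150,50),(6,255,255)),):print(blobs(im,lo,hi,(120,120,200,230))[1])
# expected handle tops / tips
for o in((0,-.027,.071),(0,.027,.071),(0,-.0075,-.032),(0,.0075,-.032)):print(S.proj(p+np.array(o)))
cv2.imwrite('pics/s7.png',cv2.resize(im[130:230,110:210,::-1],(600,600),interpolation=cv2.INTER_CUBIC))
E
```

```text
[ 0.56215574 -0.27196348  0.1961024 ] [-0.56973709 -0.48968756 -1.35724288] [ 0.02251672 -0.04774951 -0.02394628]
[([134, 125, 7, 19, 66], [137.35, 133.38]), ([157, 130, 2, 4, 5], [157.4, 131.8]), ([158, 138, 3, 10, 18], [159.0, 142.72])]
[136.23564245 124.86256928]
[158.99790556 127.80219461]
[151.46108109 160.06027669]
[157.39823437 160.88171035]
```

View pics/s7.png

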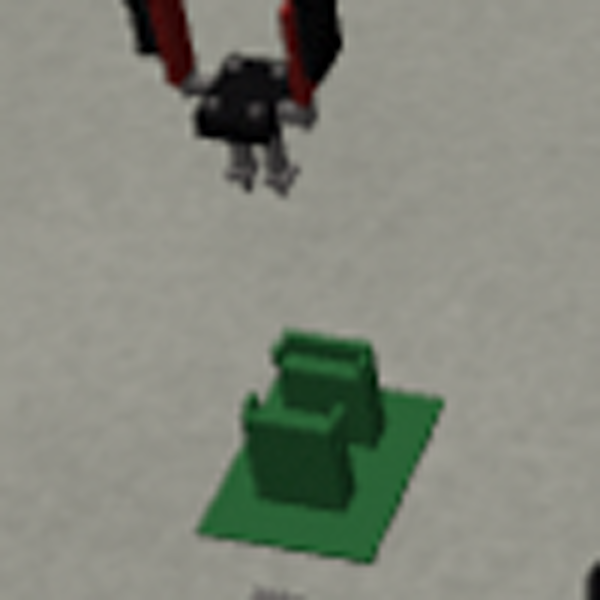

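Emit:
jog_arm(series=[[[0,0,0],[0,-2.4,0],0.057],[[-0.03,-0.005,0.005],[0,0,0],0.057],[[-0.05,0,0.007],[0,0,0],0.057],[[-0.055,0,0.0075],[0,0,0],0.057],[[-0.055,0,0.0075],[0,0,0],0.057],[[-0.055,0,0.0075],[0,0,0],0.057],[[-0.055,0,0.0075],[0,0,0],0.057],[[-0.05,0,0.007],[0,0,0],0.057],[[-0.04,0,0.006],[0,0,0],0.057],[[-0.02,0,0.0026],[0,0,0],0.057]])

```text
time_s: 8.2
tcp_pos: [0.6086, 0.1415, 0.1955]
ee_rot: [[0.023, -0.004, 1.0], [-1.0, -0.001, 0.023], [0.001, -1.0, -0.004]]
wrist_force: [-0.5, -0.5, -1.2]
gripper_width: 0.657
```

Emit:
jog_arm(series=[[[0,0,0],[0,0,0],0.057],[[0,0,0],[0,0,0],0.057]])

```text
time_s: 8.45
tcp_pos: [0.6091, 0.1386, 0.1969]
ee_rot: [[0.02, -0.002, 1.0], [-1.0, -0.001, 0.02], [0.001, -1.0, -0.002]]
wrist_force: [1.0, -0.6, -2.1]
gripper_width: 0.655
```

```bash
python3 - <<'E'
from h import *
s=sense();p=s['tcp_pos'];print(p,s['wrist_force'],s['ee_rot'].round(4).tolist(),s['gripper_width'])
a=capture('scene');cv2.imwrite('pics/s8.png',a[:,:,::-1]);b=capture('top');cv2.imwrite('pics/t8.png',b[:,:,::-1])
def cr(im,x,y,w,h):return cv2.resize(im[y:y+h,x:x+w,::-1],(400,400),interpolation=cv2.INTER_CUBIC)
cv2.imwrite('pics/m8.png',np.hstack([cr(a,296,180,50,50),cr(b,130,160,70,70)]))
for o in((0,-.0075,-.032),(0,.0075,-.032)):print(S.proj(p+np.array(o)))
E
```

```text
[0.60910181 0.13857958 0.19694898] [ 0.99453022 -0.61664631 -2.05472497] [[0.0199, -0.0016, 0.9998], [-0.9998, -0.0008, 0.0199], [0.0008, -1.0, -0.0016]] 0.6552293097772065
[319.16248614 197.70712676]
[325.86731465 198.6604214 ]
```

View pics/m8.png

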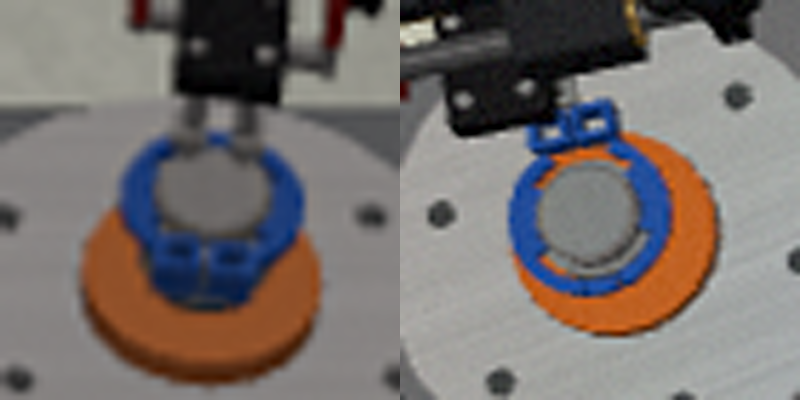

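```bash
python3 - <<'E'
from h import *
p=sense()['tcp_pos']
q=p+[0,0,-.032];print('tips from tcp',q,'scene plane',S.plane((322.35,198.4),q[2]))
for z in(.122,.124):print('eyes S',S.plane((321.3,211.1),z),'T',T.plane((159.7,181.25),z))
# block screws: top z= tip+.054 ; near-side screws in top view
f=lambda x,y:(130+(x-400)/5.714-.5,160+y/5.714-.5)
zb=q[2]+.054
for u in((463,98),(528,88)):print('screw T',T.plane(f(*u),zb))
g=lambda x,y:(296+x/8-.5,180+y/8-.5)
for u in((200,46),(266,53)):print('screw S',S.plane(g(*u),zb))
for y in(-.0075,.0075):print('pin T base,tip',T.proj(q+[0,y,.03]),T.proj(q+[0,y,0]))
print(f(568,95), 'eyes T holes now',f(549,133),f(596,123),T.plane(f(549,133),.122),T.plane(f(596,123),.122))
E
```

```text
tips from tcp [0.60940064 0.1383633  0.16550243] scene plane [0.61038451 0.13829668 0.16550243]
eyes S [0.60867639 0.13990923 0.122     ] T [0.61192673 0.13785602 0.122     ]
eyes S [0.61053404 0.13991421 0.124     ] T [0.61136294 0.13739864 0.124     ]
screw T [0.59824254 0.14545742 0.21950243]
screw T [0.597583   0.12667635 0.21950243]
screw S [0.62517654 0.13065707 0.21950243]
screw S [0.62435838 0.14817355 0.21950243]
pin T base,tip [152.57001161 172.22127367] [157.32278812 176.40085532]
pin T base,tip [143.90921851 173.84902818] [149.06474443 177.95790489]
(158.90147007350367, 176.12583129156457) eyes T holes now (155.57630381519076, 182.7761638081904) (163.8017150857543, 181.0260763038152) [0.61046547 0.14605543 0.122     ] [0.61084427 0.1300478  0.122     ]
```

Emit:
jog_arm(series=[[[-0.0016,0.01,-0.0003],[0,0,0],0.057],[[0,0.01,0],[0,0,0],0.057],[[0,0.01,0],[0,0,0],0.057],[[0,0.006,0],[0,0,0],0.057],[[0,0,0],[0,0,0],0.057]])

```text
time_s: 9.18
tcp_pos: [0.609, 0.141, 0.1609]
ee_rot: [[0.021, -0.001, 1.0], [-1.0, -0.001, 0.021], [0.001, -1.0, -0.001]]
wrist_force: [0.6, 0.1, -1.2]
gripper_width: 0.659
```

```bash
python3 - <<'E'
from h import *
s=sense();p=s['tcp_pos'];print(p,s['wrist_force'])
a=capture('scene');b=capture('top')
def cr(im,x,y,w,h):return cv2.resize(im[y:y+h,x:x+w,::-1],(400,400),interpolation=cv2.INTER_CUBIC)
cv2.imwrite('pics/m9.png',np.hstack([cr(a,303,190,40,40),cr(b,140,160,40,40)]))
E
```

```text
[0.60895274 0.1410426  0.16085799] [ 0.59280836  0.1398454  -1.20700912]
```

View pics/m9.png

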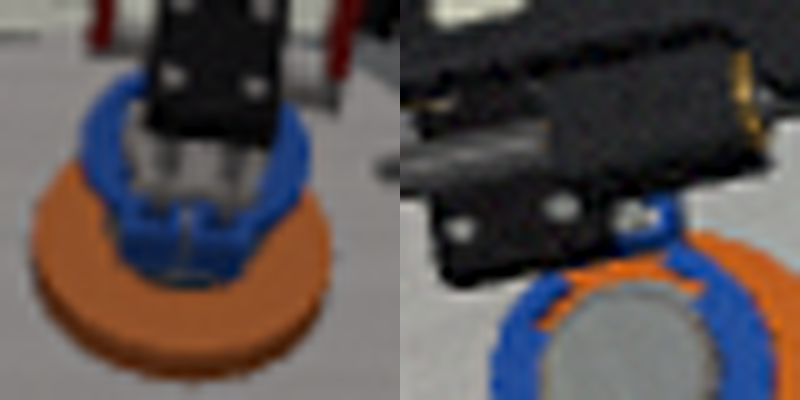

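```bash
python3 - <<'E'
from h import *
p=sense()['tcp_pos'];print(p)
q=p+[0,0,-.032]
c=lambda u,v:((u+.5)*10,(v+.5)*10)
for y in(-.0075,.0075):
    print('pins S',[np.round((S.proj(q+[0,y,z])-[303,190]+.5)*10) for z in(0,.01,.02)],'T',[np.round((T.proj(q+[0,y,z])-[140,160]+.5)*10) for z in(0,.01,.02)])
for e in((.6107,.1315,.1225),(.6104,.1465,.1225)):print('eyes S',((S.proj(e)-[303,190]+.5)*10).round(),'T',((T.proj(e)-[140,160]+.5)*10).round())
zb=q[2]+.054
f=lambda x,y:(140+(x-400)/10-.5,160+y/10-.5);g=lambda x,y:(303+x/10-.5,190+y/10-.5)
for u in((460,230),(563,208)):print('screw T',T.plane(f(*u),zb))
for u in((174,78),(255,86)):print('screw S',S.plane(g(*u),zb))
print('S tip plane', [S.plane(g(*u),q[2]) for u in((168,205),(233,210))])
E
```

```text
[0.60953263 0.14131732 0.16186386]
pins S [array([164., 192.]), array([168., 162.]), array([172., 132.])] T [array([214., 216.]), array([200., 204.]), array([185., 192.])]
pins S [array([230., 201.]), array([234., 171.]), array([239., 141.])] T [array([136., 231.]), array([120., 219.]), array([105., 207.])]
eyes S [151. 216.] T [235. 217.]
eyes S [216. 224.] T [158. 233.]
screw T [0.59703986 0.14832223 0.18386386]
screw T [0.59749075 0.13015455 0.18386386]
screw S [0.62608013 0.13279015 0.18386386]
screw S [0.62502052 0.15037534 0.18386386]
S tip plane [array([0.61349242, 0.13509887, 0.12986386]), array([0.61212138, 0.14979334, 0.12986386])]
```

Emit:
jog_arm(series=[[[0.0013,0,-0.0004],[0,0,0],0.057],[[0,0.002,0],[0,0,0],0.057],[[0,0.002,0],[0,0,0],0.057],[[0,0.0015,0],[0,0,0],0.057],[[0,0.0015,0],[0,0,0],0.057],[[0,0.001,0],[0,0,0],0.057],[[0,0,0],[0,0,0],0.057]])

```text
time_s: 10.15
tcp_pos: [0.6092, 0.14, 0.1538]
ee_rot: [[0.021, 0.001, 1.0], [-1.0, 0.0, 0.021], [-0.0, -1.0, 0.001]]
wrist_force: [0.6, -0.2, -0.5]
gripper_width: 0.654
```

Emit:
jog_arm(series=[[[0,0.001,0],[0,0,0],0.057],[[0,0.001,0],[0,0,0],0.057],[[0,0,0],[0,0,0],0.057]])

```text
time_s: 10.52
tcp_pos: [0.6089, 0.1399, 0.1515]
ee_rot: [[0.021, -0.0, 1.0], [-1.0, 0.0, 0.021], [-0.0, -1.0, -0.0]]
wrist_force: [0.8, -0.5, -0.2]
gripper_width: 0.659
```

Emit:
jog_arm(series=[[[0,0.001,0],[0,0,0],0.057],[[0,0,0],[0,0,0],0.057]])

```text
time_s: 10.78
tcp_pos: [0.6088, 0.1399, 0.1505]
ee_rot: [[0.021, -0.0, 1.0], [-1.0, -0.0, 0.021], [0.0, -1.0, -0.0]]
wrist_force: [0.7, 0.9, -0.4]
gripper_width: 0.655
```

Emit:
jog_arm(series=[[[0,0.001,0],[0,0,0],0.057],[[0,0.001,0],[0,0,0],0.057],[[0,0,0],[0,0,0],0.057]])

```text
time_s: 11.15
tcp_pos: [0.6088, 0.1399, 0.1485]
ee_rot: [[0.021, -0.0, 1.0], [-1.0, -0.0, 0.021], [0.0, -1.0, -0.0]]
wrist_force: [1.4, 0.2, -1.0]
gripper_width: 0.656
```

Emit:
jog_arm(series=[[[0,0.001,0],[0,0,0],0.057],[[0,0.0005,0],[0,0,0],0.057],[[0,0,0],[0,0,0],0.057]])

```text
time_s: 11.52
tcp_pos: [0.6089, 0.1399, 0.1471]
ee_rot: [[0.021, 0.0, 1.0], [-1.0, -0.0, 0.021], [0.0, -1.0, 0.0]]
wrist_force: [1.4, -0.7, -0.7]
gripper_width: 0.658
```

Emit:
jog_arm(series=[[[0,0.0005,0],[0,0,0],0.057],[[0,0.0005,0],[0,0,0],0.057],[[0,0,0],[0,0,0],0.057]])

```text
time_s: 11.9
tcp_pos: [0.6089, 0.1399, 0.1461]
ee_rot: [[0.021, -0.0, 1.0], [-1.0, 0.0, 0.021], [-0.0, -1.0, -0.0]]
wrist_force: [2.0, 0.2, -0.8]
gripper_width: 0.654
```

Emit:
jog_arm(series=[[[0,0.0005,0],[0,0,0],0.057],[[0,0.0005,0],[0,0,0],0.057],[[0,0,0],[0,0,0],0.057]])

```text
time_s: 12.28
tcp_pos: [0.6088, 0.1399, 0.1451]
ee_rot: [[0.021, -0.0, 1.0], [-1.0, -0.0, 0.021], [0.0, -1.0, -0.0]]
wrist_force: [1.0, 1.2, 0.0]
gripper_width: 0.655
```

Emit:
jog_arm(series=[[[0,0.0005,0],[0,0,0],0.057],[[0,0,0],[0,0,0],0.057]])

```text
time_s: 12.52
tcp_pos: [0.6089, 0.1399, 0.1446]
ee_rot: [[0.021, -0.0, 1.0], [-1.0, -0.0, 0.021], [0.0, -1.0, -0.0]]
wrist_force: [0.7, 0.4, -0.9]
gripper_width: 0.656
```

Emit:
jog_arm(series=[[[0,0.0005,0],[0,0,0],0.057],[[0,0,0],[0,0,0],0.057]])

```text
time_s: 12.78
tcp_pos: [0.6089, 0.1399, 0.1441]
ee_rot: [[0.021, -0.0, 1.0], [-1.0, 0.0, 0.021], [-0.0, -1.0, -0.0]]
wrist_force: [1.0, 0.3, -0.7]
gripper_width: 0.656
```

Emit:
jog_arm(series=[[[0,0.0005,0],[0,0,0],0.057],[[0,0,0],[0,0,0],0.057]])

```text
time_s: 13.02
tcp_pos: [0.6089, 0.1399, 0.1436]
ee_rot: [[0.021, -0.0, 1.0], [-1.0, 0.0, 0.021], [-0.0, -1.0, -0.0]]
wrist_force: [1.6, 0.3, -0.2]
gripper_width: 0.658
```

Emit:
jog_arm(series=[[[0,0.0005,0],[0,0,0],0.057],[[0,0,0],[0,0,0],0.057]])

```text
time_s: 13.28
tcp_pos: [0.6089, 0.1399, 0.1431]
ee_rot: [[0.021, -0.0, 1.0], [-1.0, -0.0, 0.021], [0.0, -1.0, -0.0]]
wrist_force: [1.2, 0.2, -1.4]
gripper_width: 0.662
```

Emit:
jog_arm(series=[[[0,0.0005,0],[0,0,0],0.057],[[0,0,0],[0,0,0],0.057]])

```text
time_s: 13.52
tcp_pos: [0.6089, 0.1399, 0.1426]
ee_rot: [[0.021, -0.0, 1.0], [-1.0, -0.0, 0.021], [0.0, -1.0, -0.0]]
wrist_force: [0.7, -0.1, -1.4]
gripper_width: 0.662
```

Emit:
jog_arm(series=[[[0,0.0005,0],[0,0,0],0.057],[[0,0,0],[0,0,0],0.057]])

```text
time_s: 13.78
tcp_pos: [0.6088, 0.1399, 0.1421]
ee_rot: [[0.021, -0.0, 1.0], [-1.0, -0.0, 0.021], [0.0, -1.0, -0.0]]
wrist_force: [0.8, -0.2, -1.1]
gripper_width: 0.657
```

Emit:
jog_arm(series=[[[0,0.0005,0],[0,0,0],0.057],[[0,0,0],[0,0,0],0.057]])

```text
time_s: 14.02
tcp_pos: [0.6089, 0.1399, 0.1416]
ee_rot: [[0.021, -0.0, 1.0], [-1.0, 0.0, 0.021], [-0.0, -1.0, -0.0]]
wrist_force: [1.5, 0.3, -0.7]
gripper_width: 0.66
```

```bash
python3 - <<'E'
from h import *
s=sense();print(s['tcp_pos'],s['wrist_force'],s['moment'])
a=capture('scene');b=capture('top')
for im,n,r in((a,'s',(295,185,350,240)),(b,'t',(140,165,195,225))):
    print(n,[blobs(im,lo,hi,r,5)[1] for lo,hi in(((105,130,50),(125,255,255)),((7,150,80),(18,255,255)))])
o=cv2.imread('pics/scene0.png')[:,:,::-1]
for nm,im in(('old',o),('now',a)):
    print(nm);print(im[206:218,313:332,2])
E
```

```text
[0.60888228 0.13993617 0.14158281] [ 1.46622681  0.33006444 -0.71680798] [-0.01607921 -0.4393861   0.0178477 ]
s [[([314, 195, 4, 3, 6], [315.5, 196.33]), ([322, 194, 4, 2, 7], [323.43, 194.43]), ([330, 197, 4, 6, 11], [331.55, 199.91]), ([312, 202, 4, 11, 31], [313.39, 206.81]), ([328, 207, 6, 8, 27], [330.04, 209.78]), ([315, 215, 12, 6, 25], [321.16, 218.36])], [([307, 207, 29, 21, 251], [319.93, 218.69])]]
t [[([147, 183, 28, 19, 184], [161.12, 193.64])], [([150, 184, 36, 35, 460], [170.71, 205.43])]]
old
[[112 113  84  66  80  90  94  95  94  93  94  96  95  92  89  76  80 105
  111]
 [113 106  81  55  55  74  89  93  93  95  96  95  91  87  73  61  98 110
  110]
 [108 112  93  70  50  52  61  67  82  86  87  79  75  64  52  84 108 111
  111]
 [ 82 109 101 102  92  88  87  80  62  66  60  52  50  42  51  69  96 109
  113]
 [ 56  76 104 107  83  73  79  93  69  83  89  90  88  86  91  99 108 114
   96]
 [ 47  52  97  95  67  56  61 102  96 105  92  77  73  85 107 114 102  84
   58]
 [ 44  48  93 108  97  92  82 109  82 106  79  57  56  78 108  90  70  49
   35]
 [ 40  46  71  80 
[... 664 characters left out ...]
   7   4   5   9   3   7   5   2   0  98 113
  112]
 [108 106  69  69  65  57  54  49  38  36  28  17  16   8   0  18 103 113
  113]
 [104 112  98 100  80  65  68  86  97  98  82  60  54  59  45  67 106 113
  115]
 [ 86 111 111 108  76  59  70  71  75  82  80  65  61  82  85 101 112 115
   89]
 [ 52  80 105 103  70  57  76  62  54  65  71  63  57  93 105 112 115  88
   52]
 [ 37  60  92 103  89  85  90  71  55  70  65  58  64  97 112 100  79  50
   38]
 [ 39  47  75  79  72  75  84  88  78  95  92  87  87 101  89  63  42  39
   40]
 [ 39  58  85  59  56  60  82  88  92  87  77  72  70  87  67  43  38  41
   40]
 [ 38  78  92  52  42  44  88  79  94  78  61  57  59  81  61  42  40  42
   42]]
```

```bash
python3 - <<'E'
from h import *
a=capture('scene');b=capture('top')
def cr(im,x,y,w,h):return cv2.resize(im[y:y+h,x:x+w,::-1],(400,400),interpolation=cv2.INTER_CUBIC)
cv2.imwrite('pics/m10.png',np.hstack([cr(a,303,190,40,40),cr(b,138,168,40,40)]))
E
```

```text
(no output)
```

View pics/m10.png

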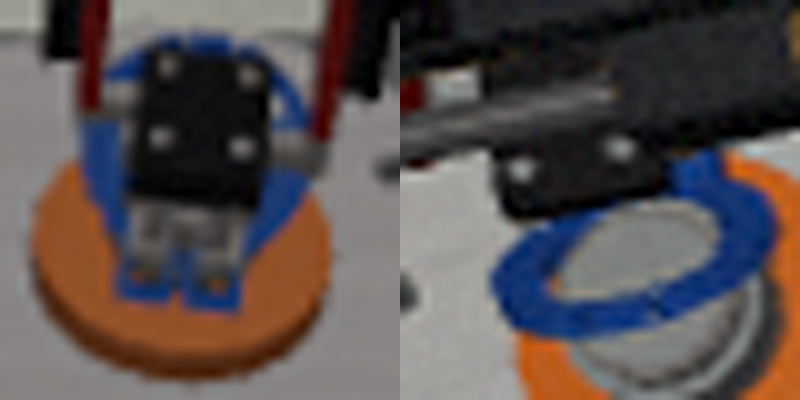

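Emit:
jog_arm(series=[[[0,-0.0015,0],[0,0,0],0.057],[[0,-0.0015,0],[0,0,0],0.057],[[0,-0.0015,0],[0,0,0],0.057],[[0,-0.0015,0],[0,0,0],0.057],[[0,-0.0015,0],[0,0,0],0.057],[[0,-0.0015,0],[0,0,0],0.057],[[0,-0.002,0],[0,0,0],0.057],[[0,-0.002,0],[0,0,0],0.057],[[0,-0.003,0],[0,0,0],0.057],[[0,-0.004,0],[0,0,0],0.057]])

```text
time_s: 15.48
tcp_pos: [0.6088, 0.1399, 0.1618]
ee_rot: [[0.021, -0.0, 1.0], [-1.0, -0.0, 0.021], [0.0, -1.0, -0.0]]
wrist_force: [-0.0, -1.4, -0.9]
gripper_width: 0.66
```

Emit:
jog_arm(series=[[[0,-0.02,0],[0,0,0],0.057],[[0,-0.03,0],[0,0,0],0.057],[[0,-0.04,0],[0,0,0],0.057],[[0,0,0],[0,0,0],0.057]])

```text
time_s: 15.98
tcp_pos: [0.6111, 0.1405, 0.2562]
ee_rot: [[0.021, 0.009, 1.0], [-1.0, 0.003, 0.021], [-0.003, -1.0, 0.009]]
wrist_force: [1.1, 1.2, -1.5]
gripper_width: 0.659
```

```bash
python3 - <<'E'
from h import *
s=sense();print(s['tcp_pos'],s['wrist_force'],s['moment'])
a=capture('scene');b=capture('top')
cv2.imwrite('pics/sa.png',a[:,:,::-1]);cv2.imwrite('pics/ta.png',b[:,:,::-1])
for im,n,r in((a,'s',(295,175,350,240)),(b,'t',(140,165,195,225))):
    print(n,blobs(im,(105,130,50),(125,255,255),r,5)[1])
o=cv2.imread('pics/scene0.png')[:,:,::-1].copy()
def art(im,x0,y0,x1,y1):
    h=cv2.cvtColor(im,cv2.COLOR_RGB2HSV)
    for y in range(y0,y1):
        print(y,''.join('B' if 105<=p[0]<=125 and p[1]>130 and p[2]>75 else 'b' if 105<=p[0]<=125 and p[1]>130 else 'o' if 5<=p[0]<=18 and p[1]>130 else '#' if p[2]<35 else '.' for p in h[y,x0:x1]))
art(o,305,192,342,222);print();art(a,305,192,342,222);print();art(cv2.imread('pics/top0.png')[:,:,::-1].copy(),145,174,185,215);print();art(b,145,174,185,215)
E
```

```text
[0.61105991 0.14050917 0.25623204] [ 1.11034555  1.15774188 -1.48088393] [-0.08767813 -0.04186054 -0.03354186]
s [([311, 197, 23, 21, 192], [321.88, 208.19])]
t [([149, 178, 28, 33, 305], [161.98, 193.52])]
192 .....................................
193 .....................................
194 .....................................
195 .....................................
196 .....................................
197 ............BBBBBBBB.................
198 ..........BBBB......BBBB.............
199 .........BBb..........BBBB...........
200 ........BBB.............BBB..........
201 .......BBBB..............BB..........
202 .......BBB...............BBB.........
203 .......BBB...............BBBB........
204 .......BBB...............BBBB........
205 ......BBBB...............BBBB........
206 .....o.BBBB..............BBBB........
207 ....oo.BBBB.............BBBBB........
208 ...ooooBBBB............BBBBB.........
209 ...oooo.BBBBBBB........bBBBB.........
210 ..oooooo.BBBBbBB.BBBBB.BBBB.oo.......
211 ..oooooo..BBbbbB.BBBbBBBBB.ooo.......
212 ..oooooo..BBBBBB.BBbbBBBb.ooooo......
213 .oooooo
[... 4619 characters left out ...]
............BBBBB.ooooooo
200 .....BBBB....................BBBoooooooo
201 .....BBBBB...................BB.oooooooo
202 .....BBBBB..................BBB.oooooooo
203 .....BBBBB..................BBBooooooooo
204 ......BBB..................BBB.ooooooooo
205 .....o.BB.o...............BBB.oooooooooo
206 .....o.BBB.o.............BBBBooooooooooo
207 ......o.BBB.oo.........BBBBBooooooooooo.
208 ......oo.BBBBB......BBBBBBBoooooooooooo.
209 ......oooo.BBBBBBBBBBBB.B.oooooooooooo..
210 .......oooooBBBBBBBBBBB.oooooooooooooo..
211 ........ooooooo......oooooooooooooooo...
212 ........oooooooooooooooooooooooooooo....
213 .........oooooooooooooooooooooooooo.....
214 ...........ooooooooooooooooooooooo......
```

```bash
python3 - <<'E'
from h import *
g=lambda x,y:(303+x/10-.5,190+y/10-.5);f=lambda x,y:(138+(x-400)/10-.5,168+y/10-.5)
zb=.1636
P=[S.plane(g(*u),zb) for u in((168,68),(250,77),(160,138),(242,148))];print(np.round(P,4),np.mean(P,0))
Q=[T.plane(f(*u),zb) for u in((522,168),(620,148))];print(np.round(Q,4),np.mean(Q,0))
k=lambda x,y:(340+x/8-.5,157+(y-296)/8-.5)
print('stand',np.round([T.plane(k(*u),.06) for u in((217,390),(240,478),(172,488))],4))
print('eyesT',T.plane((159.4,181.25),.1225),'S',S.plane((321.2,211.2),.1225))
# nose in T: grey disc circle fit at z .12
E
```

```text
[[0.6033 0.1309 0.1636]
 [0.6025 0.1492 0.1636]
 [0.6252 0.1315 0.1636]
 [0.6247 0.1496 0.1636]] [0.61394383 0.14029846 0.1636    ]
[[0.5981 0.1468 0.1636]
 [0.5983 0.129  0.1636]] [0.59820789 0.13788299 0.1636    ]
stand [[ 0.5728 -0.2831  0.06  ]
 [ 0.5484 -0.283   0.06  ]
 [ 0.5492 -0.2647  0.06  ]]
eyesT [0.61189696 0.13830774 0.1225    ] S [0.60949564 0.13971783 0.1225    ]
```

Emit:
jog_arm(series=[[[0,0.03,0],[0,0,0],0.057],[[0,0.03,0],[0,0,0],0.057],[[0,0.018,0],[0,0,0],0.057],[[0,0.006,0],[0,0,0],0.057],[[0,0,0],[0,0,0],0.057],[[0,0,0],[0,0,0],0.057]])

```text
time_s: 16.82
tcp_pos: [0.6094, 0.1401, 0.1685]
ee_rot: [[0.021, 0.001, 1.0], [-1.0, 0.0, 0.021], [-0.0, -1.0, 0.001]]
wrist_force: [0.1, -0.5, -2.3]
gripper_width: 0.662
```

```bash
python3 - <<'E'
from h import *
s=sense();p=s['tcp_pos'];print(p,s['gripper_width'],s['wrist_force'])
S_=np.mean([capture('scene').astype(float) for _ in range(3)],0);T_=np.mean([capture('top').astype(float) for _ in range(3)],0)
np.save('pics/Sb.npy',S_);np.save('pics/Tb.npy',T_)
sa=cv2.imread('pics/sa.png')[:,:,::-1].astype(float);t0=cv2.imread('pics/top0.png')[:,:,::-1].astype(float)
ds=np.abs(S_-sa).max(2);dt=np.abs(T_-t0).max(2)
print('S diff rows190-212 cols308-336');
for y in range(192,212):print(y,' '.join('%3d'%v for v in ds[y,308:337]))
print('T diff');
for y in range(166,186):print(y,' '.join('%3d'%v for v in dt[y,146:174]))
q=p+[0,0,-.032]
for y in(-.0075,.0075):print('pred S',S.proj(q+[0,y,0]),'T',T.proj(q+[0,y,0]))
E
```

```text
[0.60941628 0.14007916 0.1684779 ] 0.6615770825807801 [ 0.14584427 -0.49668829 -2.34812626]
S diff rows190-212 cols308-336
192   2   3   7  45 108 118  82  73  67  80 112 129 129 128 128 130 125 128 127 133 135 139 140  47   2   5   8  56 133
193   2   1   4  33  74  83  64  72  75  95 117 121 121 123 118 118 119 119 117 123 116 106 104  31   2   5   7  45 101
194   1   1   2   5   9   9   7   7   5  58 116  86  78 103 118 117 119 117 118 120 117 114 115  47  21   3  12  35  75
195   1   1   2   2   3   3   3   5   8  46 113  65  61 100 124 121 120 121 122  83  58  93 123  38  24  20  18  42  63
196   1   2   1   2   2   1   1   4   6  33  89  80  73  95 106 108 106 112 116  80  48  80 120  62  51  51  46  62  74
197   1   1   2   1   1   1   1   3   8  59 100  96  82  82  91  93 102  97 103  94  78 100 117  80  72  73  70  72  78
198   2   1   1   2   1   1   1   3   7  58  88  76  76  79  80  80  73  67  85 100 105 109  97  44  44  57  59  72  75
199   2   1   2   1   1   1   2   2   5  53  89  92  95  97  97  95  89  83  84  81  95 110  93  11   5   7  19  30  43
200   1   1   3  
[... 3179 characters left out ...]
20 127 130 122 117 100  74  30  26  20  59  98  64 103  46  17  16  16  17  12  13  12  18  17  15  17  16
182  81 121 122 123 121 118 108  73  39  71  79 100 106  75  95  67  35  40  15  18  15   8   7  22  15  12  15  16
183 122 123 121 114 124 110 108  98  36  91 138 136 127  95  95  49  18  16   4  13  11  12   9  14  17  17  18  23
184 120 116 120 121 129 126 132 127  95 120 139 117  87  78  18   8   8   9   9   8  22  36  30  16  16  19  19  16
185 122 145 141 142 146 141 131  85  61  61   9   8   5  10  18  12  47  43  26  56  26  16  17  13  11  17  22  22
pred S [318.65624038 206.57873911] T [160.61890068 180.25761685]
pred S [325.23929429 207.53031472] T [152.71473266 181.75216127]
```

```bash
python3 - <<'E'
from h import *
T_=np.load('pics/Tb.npy').mean(2);S_=np.load('pics/Sb.npy').mean(2)
p=np.array([.6094,.1401,.1685]);zb=p[2]-.032+.054
def spot(im,uv,r=2):
    u,v=np.round(uv).astype(int)
    for _ in range(2):
        w=im[v-r:v+r+1,u-r:u+r+1];w=np.clip(w-np.percentile(w,50),0,None);Y,X=np.mgrid[v-r:v+r+1,u-r:u+r+1];c=(X*w).sum()/w.sum(),(Y*w).sum()/w.sum();u,v=int(round(c[0])),int(round(c[1]))
    return np.array(c),im[v,u]
for n,C,im in(('T',T,T_),('S',S,S_)):
  for dx in(-.012,.012):
    for dy in(-.009,.009):
        uv=C.proj((p[0]+dx,p[1]+dy,zb));c,b=spot(im,uv);print(n,dx,dy,uv.round(1),c.round(2),round(b),C.plane(c,zb).round(4)[:2]-[p[0]+dx,p[1]+dy])
for z in(.1225,.1245,.1265):print(z,T.plane((159.4,181.25),z)[:2],S.plane((321.2,211.2),z)[:2],S.proj((.6094,.1401,z)))
E
```

```text
T -0.012 -0.009 [154.2 179.6] [155.24 178.81] 137 [ 0.001 -0.002]
T -0.012 0.009 [143.9 181.5] [143.71 181.82] 46 [-0.0005  0.0003]
T 0.012 -0.009 [152.3 166.4] [154.15 167.89] 38 [-0.0032 -0.0028]
T 0.012 0.009 [142.1 168.3] [139.81 170.25] 72 [-0.0027  0.0043]
S -0.012 -0.009 [320.8 186. ] [321.74 184.18] 152 [-0.006   0.0014]
S -0.012 0.009 [328.9 187.1] [329.15 185.28] 150 [-0.0058 -0.0001]
S 0.012 -0.009 [319.6 193.6] [319.74 194.9 ] 76 [0.004  0.0007]
S 0.012 0.009 [327.9 194.7] [328.08 195.95] 87 [0.0036 0.0007]
0.1225 [0.61189696 0.13830774] [0.60949564 0.13971783] [321.37056765 211.19396134]
0.1245 [0.61133284 0.13784866] [0.61135242 0.13972328] [321.45351857 210.60562232]
0.1265 [0.61076872 0.13738957] [0.61320921 0.13972873] [321.5366824  210.01577329]
```

Emit:
jog_arm(series=[[[0.0007,0,0.001],[0,0,0],0.057],[[0,0.004,0],[0,0,0],0.057],[[0,0.004,0],[0,0,0],0.057],[[0,0.003,0],[0,0,0],0.057],[[0,0.003,0],[0,0,0],0.057],[[0,0,0],[0,0,0],0.057]])

```text
time_s: 17.88
tcp_pos: [0.6096, 0.1391, 0.1532]
ee_rot: [[0.021, -0.001, 1.0], [-1.0, -0.0, 0.021], [0.0, -1.0, -0.001]]
wrist_force: [-0.4, -0.4, -0.9]
gripper_width: 0.654
```

```bash
cat > tilt.py <<'E'
from h import *
s=sense();print('tcp',s['tcp_pos'].round(4),'F',s['wrist_force'].round(1),'M',s['moment'].round(2),'w',round(s['gripper_width']*87,2))
b=capture('top').astype(float);t=cv2.imread('pics/ta.png')[:,:,::-1].astype(float)
d=np.abs(b-t).max(2)
print('T back',d[200:213,148:176].mean().round(1),'mid',d[190:200,148:176].mean().round(1),'right',d[186:192,168:178].mean().round(1))
h=cv2.cvtColor(b.astype(np.uint8),cv2.COLOR_RGB2HSV);m=cv2.inRange(h,(105,130,50),(125,255,255))[188:215,140:185];ys,xs=np.nonzero(m);print('T blue below 188: n,cx,cy,maxrow',len(xs),xs.mean()+140,ys.mean()+188,ys.max()+188)
a=capture('scene');hs=cv2.cvtColor(a,cv2.COLOR_RGB2HSV);ms=cv2.inRange(hs,(105,130,50),(125,255,255))[185:240,300:345];ys,xs=np.nonzero(ms);print('S blue rows',ys.min()+185,ys.max()+185,'cols',xs.min()+300,xs.max()+300)
E
python3 tilt.py
```

```text
tcp [0.6096 0.1391 0.1532] F [-0.4 -0.4 -0.9] M [-0.05  0.06  0.04] w 56.87
T back 10.3 mid 4.6 right 5.9
T blue below 188: n,cx,cy,maxrow 203 162.4384236453202 199.0886699507389 210
S blue rows 199 217 cols 311 333
```

```bash
python3 - <<'E'
from h import *
for f in('ta','top0'):
    b=cv2.imread(f'pics/{f}.png')[:,:,::-1].copy();h=cv2.cvtColor(b,cv2.COLOR_RGB2HSV);m=cv2.inRange(h,(105,130,50),(125,255,255))[188:215,140:185];ys,xs=np.nonzero(m);print(len(xs),xs.mean()+140,ys.mean()+188,ys.max()+188)
E
```

```text
201 162.7462686567164 199.24875621890547 210
209 162.55980861244018 199.4641148325359 211
```

Emit:
jog_arm(series=[[[0,0.001,0],[0,0,0],0.057],[[0,0.001,0],[0,0,0],0.057],[[0,0,0],[0,0,0],0.057]])

```text
time_s: 18.35
tcp_pos: [0.6099, 0.1392, 0.1516]
ee_rot: [[0.021, -0.0, 1.0], [-1.0, -0.0, 0.021], [0.0, -1.0, -0.0]]
wrist_force: [0.3, 0.6, -1.6]
gripper_width: 0.659
```

```bash
python3 tilt.py
```

```text
tcp [0.6099 0.1392 0.1516] F [ 0.3  0.6 -1.6] M [-0.08  0.1  -0.01] w 57.32
T back 13.2 mid 6.0 right 12.0
T blue below 188: n,cx,cy,maxrow 200 162.71 199.11 210
S blue rows 199 217 cols 311 333
```

Emit:
jog_arm(series=[[[0,0.001,0],[0,0,0],0.057],[[0,0.001,0],[0,0,0],0.057],[[0,0,0],[0,0,0],0.057]])

```text
time_s: 18.82
tcp_pos: [0.6102, 0.1393, 0.1499]
ee_rot: [[0.021, 0.001, 1.0], [-1.0, 0.0, 0.021], [-0.0, -1.0, 0.001]]
wrist_force: [-0.6, 0.2, -0.3]
gripper_width: 0.66
```

```bash
python3 tilt.py
```

```text
tcp [0.6102 0.1393 0.1499] F [-0.6  0.2 -0.3] M [-0.02 -0.05 -0.05] w 57.43
T back 18.3 mid 7.1 right 14.6
T blue below 188: n,cx,cy,maxrow 202 162.52970297029702 199.12871287128712 210
S blue rows 200 217 cols 311 333
```

Emit:
jog_arm(series=[[[0,0.001,0],[0,0,0],0.057],[[0,0.001,0],[0,0,0],0.057],[[0,0,0],[0,0,0],0.057]])

```text
time_s: 19.3
tcp_pos: [0.6101, 0.1393, 0.1476]
ee_rot: [[0.021, 0.0, 1.0], [-1.0, 0.0, 0.021], [-0.0, -1.0, 0.0]]
wrist_force: [0.5, 0.8, 0.2]
gripper_width: 0.655
```

```bash
python3 tilt.py
```

```text
tcp [0.6101 0.1393 0.1476] F [0.5 0.8 0.2] M [-0.04 -0.25  0.02] w 56.97
T back 31.7 mid 9.4 right 20.6
T blue below 188: n,cx,cy,maxrow 211 162.43601895734596 199.03317535545023 209
S blue rows 199 218 cols 311 333
```

Emit:
jog_arm(series=[[[0,-0.001,0],[0,0,0],0.057],[[0,0,0],[0,0,0],0.057]])

```text
time_s: 19.65
tcp_pos: [0.6095, 0.1391, 0.1483]
ee_rot: [[0.021, -0.001, 1.0], [-1.0, -0.0, 0.021], [0.0, -1.0, -0.001]]
wrist_force: [-0.2, 0.7, -1.8]
gripper_width: 0.66
```

```bash
python3 tilt.py
```

```text
tcp [0.6095 0.1391 0.1483] F [-0.2  0.7 -1.8] M [-0.05  0.01  0.02] w 57.39
T back 31.1 mid 10.1 right 20.7
T blue below 188: n,cx,cy,maxrow 206 162.8252427184466 199.2864077669903 209
S blue rows 199 218 cols 311 333
```

Emit:
jog_arm(series=[[[0,0,0],[0,0,0],0.054],[[0,0,0],[0,0,0],0.052],[[0,0,-0.0002],[0,0,0],0.05],[[0,0,-0.0003],[0,0,0],0.048],[[0,0,-0.0003],[0,0,0],0.046],[[0,0,0],[0,0,0],0.046],[[0,0,0],[0,0,0],0.046]])

```text
time_s: 20.62
tcp_pos: [0.6091, 0.1392, 0.1487]
ee_rot: [[0.021, 0.0, 1.0], [-1.0, -0.0, 0.021], [0.0, -1.0, 0.0]]
wrist_force: [0.9, 0.1, -1.6]
gripper_width: 0.534
```

```bash
python3 tilt.py; python3 - <<'E'
from h import *
for n,im in(('old',cv2.imread('pics/sa.png')[:,:,::-1].copy()),('now',capture('scene'))):
    h=cv2.cvtColor(im,cv2.COLOR_RGB2HSV);m=cv2.inRange(h,(105,130,45),(125,255,255))
    print(n,[(y,(np.nonzero(m[y,300:345])[0]+300)[[0,-1]].tolist()) for y in range(200,219,2) if m[y,300:345].any()])
E
```

```text
tcp [0.6091 0.1392 0.1487] F [ 0.9  0.1 -1.6] M [ 0.   -0.05  0.04] w 46.49
T back 25.2 mid 14.2 right 42.5
T blue below 188: n,cx,cy,maxrow 201 162.39800995024876 199.26865671641792 209
S blue rows 199 218 cols 311 333
old [(200, [313, 330]), (202, [312, 332]), (204, [312, 333]), (206, [312, 333]), (208, [312, 332]), (210, [314, 331]), (212, [315, 329]), (214, [315, 327]), (216, [316, 326])]
now [(200, [312, 313]), (202, [311, 314]), (204, [311, 333]), (206, [311, 333]), (208, [311, 333]), (210, [329, 332]), (212, [318, 330]), (214, [314, 324]), (216, [314, 327]), (218, [322, 327])]
```

Emit:
jog_arm(series=[[[0,0,-0.0003],[0,0,0],0.044],[[0,0,-0.0003],[0,0,0],0.042],[[0,0,-0.0003],[0,0,0],0.04],[[0,0,-0.0003],[0,0,0],0.038],[[0,0,0],[0,0,0],0.036],[[0,0,0],[0,0,0],0.036],[[0,0,0],[0,0,0],0.036],[[0,0,0],[0,0,0],0.036]])

```text
time_s: 21.78
tcp_pos: [0.6079, 0.1392, 0.1486]
ee_rot: [[0.021, -0.0, 1.0], [-1.0, -0.0, 0.021], [0.0, -1.0, -0.0]]
wrist_force: [0.0, -0.4, -2.0]
gripper_width: 0.42
```

```bash
python3 tilt.py; python3 - <<'E'
from h import *
im=capture('scene');h=cv2.cvtColor(im,cv2.COLOR_RGB2HSV);m=cv2.inRange(h,(105,130,45),(125,255,255))
print([(y,(np.nonzero(m[y,300:345])[0]+300)[[0,-1]].tolist()) for y in range(198,221,2) if m[y,300:345].any()])
E
```

```text
tcp [0.6079 0.1392 0.1486] F [ 0.  -0.4 -2. ] M [-0.03  0.04 -0.09] w 36.58
T back 21.3 mid 25.2 right 87.2
T blue below 188: n,cx,cy,maxrow 201 163.4228855721393 200.2636815920398 210
S blue rows 199 218 cols 310 334
[(200, [311, 313]), (202, [310, 333]), (204, [310, 334]), (206, [310, 334]), (208, [310, 334]), (210, [332, 333]), (212, [316, 332]), (214, [312, 326]), (216, [313, 330]), (218, [325, 330])]
```

Emit:
jog_arm(series=[[[0,0.0007,0],[0,0,0],0.036],[[0,0.0007,0],[0,0,0],0.036],[[0,0.0008,0],[0,0,0],0.036],[[0,0.0008,0],[0,0,0],0.036],[[0,0,0],[0,0,0],0.036]])

```text
time_s: 22.55
tcp_pos: [0.6079, 0.1392, 0.1455]
ee_rot: [[0.021, -0.0, 1.0], [-1.0, -0.0, 0.021], [0.0, -1.0, -0.0]]
wrist_force: [0.1, 0.1, -3.0]
gripper_width: 0.42
```

```bash
python3 tilt.py
```

```text
tcp [0.6079 0.1392 0.1455] F [ 0.1  0.1 -3. ] M [ 0.15  0.07 -0.08] w 36.5
T back 21.6 mid 23.7 right 87.0
T blue below 188: n,cx,cy,maxrow 202 163.06930693069307 200.18316831683168 210
S blue rows 199 219 cols 310 334
```

Emit:
jog_arm(series=[[[0,0.0008,0],[0,0,0],0.036],[[0,0.0008,0],[0,0,0],0.036],[[0,0.0008,0],[0,0,0],0.036],[[0,0.0008,0],[0,0,0],0.036],[[0,0,0],[0,0,0],0.036]])

```text
time_s: 23.28
tcp_pos: [0.6079, 0.1392, 0.1424]
ee_rot: [[0.021, -0.0, 1.0], [-1.0, -0.0, 0.021], [0.0, -1.0, -0.0]]
wrist_force: [0.1, 0.3, -1.7]
gripper_width: 0.418
```

```bash
python3 tilt.py;python3 - <<'E'
from h import *
for n,c,o,im in(('S0',S,0,cv2.imread('pics/sa.png')[:,:,::-1].copy()),('S',S,0,capture('scene')),('T0',T,0,cv2.imread('pics/ta.png')[:,:,::-1].copy()),('T',T,0,capture('top'))):
    h=cv2.cvtColor(im,cv2.COLOR_RGB2HSV);m=cv2.inRange(h,(105,130,45),(125,255,255))
    x0,x1=(300,345) if n[0]=='S' else (140,185)
    print(n,[(y,(np.nonzero(m[y,x0:x1])[0]+x0)[[0,-1]].tolist()) for y in (range(196,224,2) if n[0]=='S' else range(186,216,2)) if m[y,x0:x1].any()])
E
```

```text
tcp [0.6079 0.1392 0.1424] F [ 0.1  0.3 -1.7] M [ 0.15  0.07 -0.04] w 36.35
T back 20.6 mid 21.9 right 90.6
T blue below 188: n,cx,cy,maxrow 203 163.1822660098522 200.36453201970443 210
S blue rows 199 219 cols 310 334
S0 [(198, [315, 328]), (200, [313, 330]), (202, [312, 332]), (204, [312, 333]), (206, [312, 333]), (208, [312, 332]), (210, [314, 331]), (212, [315, 329]), (214, [315, 327]), (216, [316, 326])]
S [(200, [312, 313]), (202, [311, 332]), (204, [310, 333]), (206, [310, 334]), (208, [310, 334]), (210, [310, 334]), (212, [316, 333]), (214, [316, 326]), (216, [312, 326]), (218, [314, 329])]
T0 [(186, [153, 170]), (188, [153, 173]), (190, [152, 174]), (192, [150, 175]), (194, [150, 176]), (196, [149, 176]), (198, [149, 176]), (200, [150, 176]), (202, [150, 175]), (204, [151, 174]), (206, [152, 173]), (208, [154, 171]), (210, [157, 167])]
T [(186, [171, 174]), (188, [173, 176]), (190, [152, 177]), (192, [150, 178]), (194, [149, 178]), (196, [148, 178]), (198, [148, 178]), (200, [148, 177]), (202, [149, 177]), (204, [150, 176]), (206, [151, 173]), (208, [153, 170]), (210, [156, 165])]
```

Emit:
jog_arm(series=[[[0,0.001,0],[0,0,0],0.036],[[0,0.001,0],[0,0,0],0.036],[[0,0.001,0],[0,0,0],0.036],[[0,0.001,0],[0,0,0],0.036],[[0,0.001,0],[0,0,0],0.036],[[0,0.001,0],[0,0,0],0.036],[[0,0,0],[0,0,0],0.036]])

```text
time_s: 24.35
tcp_pos: [0.6079, 0.1391, 0.1363]
ee_rot: [[0.021, -0.0, 1.0], [-1.0, -0.0, 0.021], [0.0, -1.0, -0.0]]
wrist_force: [1.0, -0.5, -1.2]
gripper_width: 0.418
```

```bash
python3 tilt.py;python3 - <<'E'
from h import *
for n,im in(('S',capture('scene')),('T',capture('top'))):
    h=cv2.cvtColor(im,cv2.COLOR_RGB2HSV);m=cv2.inRange(h,(105,130,45),(125,255,255))
    x0,x1=(300,345) if n[0]=='S' else (140,185)
    print(n,[(y,(np.nonzero(m[y,x0:x1])[0]+x0)[[0,-1]].tolist()) for y in (range(196,226,2) if n[0]=='S' else range(186,216,2)) if m[y,x0:x1].any()])
for z in(.112,.100):print(z,'back band top',S.proj((.557,.139,z)),T.proj((.557,.139,z)),'front',S.proj((.615,.139,z)),T.proj((.582,.114,z)))
E
```

```text
tcp [0.6079 0.1391 0.1363] F [ 1.  -0.5 -1.2] M [ 0.01  0.   -0.02] w 36.4
T back 22.9 mid 24.1 right 89.2
T blue below 188: n,cx,cy,maxrow 202 164.94059405940595 200.77722772277227 211
S blue rows 201 221 cols 310 334
S [(202, [312, 312]), (204, [310, 332]), (206, [310, 333]), (208, [310, 334]), (210, [310, 334]), (212, [310, 333]), (214, [316, 332]), (216, [315, 325]), (218, [311, 326]), (220, [315, 329])]
T [(186, [171, 173]), (188, [172, 176]), (190, [175, 177]), (192, [151, 178]), (194, [150, 179]), (196, [150, 179]), (198, [149, 179]), (200, [149, 178]), (202, [150, 178]), (204, [150, 177]), (206, [152, 175]), (208, [153, 172]), (210, [156, 168])]
0.112 back band top [322.79431864 198.15084223] [164.47607985 209.8460767 ] front [320.20544173 215.96409283] [175.42998134 194.85750815]
0.1 back band top [322.30915229 201.6135415 ] [166.02865259 210.75115132] front [319.72265558 219.41484746] [176.78524709 196.00675515]
```

Emit:
jog_arm(series=[[[0,0.001,0],[0,0,0],0.036],[[0,0.001,0],[0,0,0],0.036],[[0,0.001,0],[0,0,0],0.036],[[0,0.001,0],[0,0,0],0.036],[[0,0.001,0],[0,0,0],0.036],[[0,0.001,0],[0,0,0],0.036],[[0,0.001,0],[0,0,0],0.036],[[0,0,0],[0,0,0],0.036]])

```text
time_s: 25.55
tcp_pos: [0.6078, 0.1392, 0.1293]
ee_rot: [[0.021, -0.0, 1.0], [-1.0, -0.0, 0.021], [0.0, -1.0, -0.0]]
wrist_force: [-0.3, 0.1, -1.3]
gripper_width: 0.42
```

Emit:
jog_arm(series=[[[0,0.0007,0],[0,0,0],0.036],[[0,0.0007,0],[0,0,0],0.036],[[0,0.0006,0],[0,0,0],0.036]])

```text
time_s: 25.92
tcp_pos: [0.6079, 0.1392, 0.1274]
ee_rot: [[0.021, -0.0, 1.0], [-1.0, -0.0, 0.021], [0.0, -1.0, -0.0]]
wrist_force: [-0.2, 0.4, -0.9]
gripper_width: 0.413
```

Emit:
jog_arm(series=[[[0,0.0005,0],[0,0,0],0.036],[[0,0.0005,0],[0,0,0],0.036],[[0,0,0],[0,0,0],0.036]])

```text
time_s: 26.3
tcp_pos: [0.6079, 0.1392, 0.1264]
ee_rot: [[0.021, -0.0, 1.0], [-1.0, -0.0, 0.021], [0.0, -1.0, -0.0]]
wrist_force: [-0.1, 0.0, -2.0]
gripper_width: 0.418
```

Emit:
jog_arm(series=[[[0,0.0005,0],[0,0,0],0.036],[[0,0.0005,0],[0,0,0],0.036],[[0,0,0],[0,0,0],0.036]])

```text
time_s: 26.68
tcp_pos: [0.6079, 0.1392, 0.1254]
ee_rot: [[0.021, -0.0, 1.0], [-1.0, -0.0, 0.021], [0.0, -1.0, -0.0]]
wrist_force: [-0.4, 0.2, -1.2]
gripper_width: 0.414
```

Emit:
jog_arm(series=[[[0,0.0005,0],[0,0,0],0.036],[[0,0.0005,0],[0,0,0],0.036],[[0,0,0],[0,0,0],0.036]])

```text
time_s: 27.05
tcp_pos: [0.6082, 0.1392, 0.1246]
ee_rot: [[0.021, 0.001, 1.0], [-1.0, 0.0, 0.021], [-0.0, -1.0, 0.001]]
wrist_force: [0.3, -0.2, -1.1]
gripper_width: 0.416
```

Emit:
jog_arm(series=[[[0,0.0005,0],[0,0,0],0.036],[[0,0,0],[0,0,0],0.036]])

```text
time_s: 27.3
tcp_pos: [0.6083, 0.1392, 0.1246]
ee_rot: [[0.021, 0.001, 1.0], [-1.0, 0.0, 0.021], [-0.0, -1.0, 0.001]]
wrist_force: [-0.0, 0.4, 2.1]
gripper_width: 0.421
```

Emit:
jog_arm(series=[[[0,0.0005,0],[0,0,0],0.036],[[0,0,0],[0,0,0],0.036]])

```text
time_s: 27.55
tcp_pos: [0.6084, 0.1392, 0.1244]
ee_rot: [[0.021, 0.002, 1.0], [-1.0, 0.0, 0.021], [-0.0, -1.0, 0.002]]
wrist_force: [-1.1, -1.7, 5.4]
gripper_width: 0.417
```

```bash
python3 tilt.py
```

```text
tcp [0.6084 0.1392 0.1244] F [-1.1 -1.7  5.4] M [-0.13  0.36  0.02] w 36.31
T back 46.1 mid 40.7 right 95.1
T blue below 188: n,cx,cy,maxrow 151 169.33774834437085 202.4701986754967 212
S blue rows 207 225 cols 309 333
```

```bash
python3 - <<'E'
from h import *
for n,C,f,bias in(('T',T,'top0',(-.0000,-.001)),('S',S,'scene0',(0,.0008))):
    im=cv2.imread(f'pics/{f}.png');h=cv2.cvtColor(im,cv2.COLOR_BGR2HSV);m=(cv2.inRange(h,(5,130,60),(18,255,255))>0).astype(np.float32)
    V=h[:,:,2].astype(np.float32)
    for z in np.arange(.074,.097,.003):
        out=[]
        for a in range(0,360,30):
            d=np.array([np.cos(np.radians(a)),np.sin(np.radians(a)),0])
            s=lambda r,I:I[tuple(np.round(C.proj(np.array([.582+bias[0],.1387+bias[1],z])+d*r))[::-1].astype(int))]
            # radius where orange ends
            rr=np.arange(.026,.046,.0005);mm=np.array([s(r,m) for r in rr]);e=rr[np.nonzero(mm)[0].max()] if mm.any() else 0
            out.append(round(e*1000,1))
        print(n,round(z,3),out)
E
```

```text
T 0.074 [np.float64(29.5), np.float64(38.0), 0, 0, np.float64(37.5), np.float64(36.5), np.float64(35.0), np.float64(35.0), np.float64(35.5), np.float64(33.5), np.float64(35.0), np.float64(35.5)]
T 0.077 [np.float64(33.5), np.float64(37.0), 0, 0, np.float64(37.5), np.float64(37.0), np.float64(35.5), np.float64(35.5), np.float64(36.5), np.float64(34.0), np.float64(34.0), np.float64(34.5)]
T 0.08 [np.float64(32.5), np.float64(35.5), 0, 0, np.float64(37.5), np.float64(37.0), np.float64(36.0), np.float64(36.0), np.float64(37.0), np.float64(35.0), np.float64(34.0), np.float64(34.0)]
T 0.083 [np.float64(32.0), np.float64(34.0), 0, 0, np.float64(36.5), np.float64(35.5), np.float64(36.5), np.float64(37.0), np.float64(37.5), np.float64(35.5), np.float64(34.5), np.float64(35.5)]
T 0.086 [np.float64(31.5), np.float64(33.0), 0, 0, np.float64(35.5), np.float64(36.0), np.float64(39.0), np.float64(38.0), np.float64(38.0), np.float64(36.0), np.float64(35.5), np.float64(34.5)]
T 0.089 [np.float64(30.5), np.float64(31.5), 0, 0, np.float64(34.5), np.float64(36.5), np.float64(39.0), np.float64(39.0), np.
[... 1122 characters left out ...]
, np.float64(34.0), np.float64(36.5), np.float64(40.5)]
S 0.086 [np.float64(45.5), np.float64(43.5), np.float64(39.0), np.float64(34.5), np.float64(35.5), 0, 0, 0, np.float64(33.5), np.float64(34.5), np.float64(37.0), np.float64(43.0)]
S 0.089 [np.float64(45.5), np.float64(43.5), np.float64(39.0), np.float64(34.5), 0, 0, 0, 0, np.float64(33.0), np.float64(34.5), np.float64(37.0), np.float64(45.0)]
S 0.092 [np.float64(45.5), np.float64(45.5), np.float64(38.5), np.float64(34.0), 0, 0, 0, 0, 0, np.float64(32.5), np.float64(40.0), np.float64(45.5)]
S 0.095 [np.float64(45.5), np.float64(45.5), np.float64(38.0), np.float64(33.5), 0, 0, 0, 0, 0, np.float64(32.5), np.float64(40.0), np.float64(45.5)]
```

Emit:
jog_arm(series=[[[0,-0.0004,0],[0,0,0],0.036],[[0,0,0],[0,0,0],0.036]])

```text
time_s: 27.9
tcp_pos: [0.6083, 0.1393, 0.1244]
ee_rot: [[0.021, 0.001, 1.0], [-1.0, 0.0, 0.021], [-0.0, -1.0, 0.001]]
wrist_force: [-0.5, 0.3, 5.4]
gripper_width: 0.417
```

Emit:
jog_arm(series=[[[0,0,0.0002],[0,0,0],0.039],[[0,0,0.0003],[0,0,0],0.042],[[0,0,0.0003],[0,0,0],0.045],[[0,0,0.0003],[0,0,0],0.048],[[0,0,0.0002],[0,0,0],0.051],[[0,0,0],[0,0,0],0.054],[[0,0,0],[0,0,0],0.0565],[[0,0,0],[0,0,0],0.0565],[[0,0,0],[0,0,0],0.0565]])

```text
time_s: 29.02
tcp_pos: [0.609, 0.1392, 0.1234]
ee_rot: [[0.021, -0.001, 1.0], [-1.0, -0.0, 0.021], [0.0, -1.0, -0.001]]
wrist_force: [-0.2, 0.2, -0.9]
gripper_width: 0.65
```

```bash
python3 tilt.py;python3 - <<'E'
from h import *
for n,im in(('S',capture('scene')),('T',capture('top'))):
    h=cv2.cvtColor(im,cv2.COLOR_RGB2HSV);m=cv2.inRange(h,(105,130,45),(125,255,255))
    x0,x1=(300,345) if n[0]=='S' else (140,190)
    print(n,[(y,(np.nonzero(m[y,x0:x1])[0]+x0)[[0,-1]].tolist()) for y in (range(200,230,2) if n[0]=='S' else range(186,216,2)) if m[y,x0:x1].any()])
E
```

```text
tcp [0.609  0.1392 0.1234] F [-0.2  0.2 -0.9] M [-0.05  0.08 -0.03] w 56.52
T back 50.7 mid 40.3 right 38.2
T blue below 188: n,cx,cy,maxrow 124 170.78225806451613 202.1451612903226 212
S blue rows 208 225 cols 311 331
S [(208, [312, 312]), (210, [311, 312]), (212, [311, 312]), (214, [311, 331]), (216, [311, 331]), (218, [313, 330]), (220, [319, 327]), (222, [315, 318]), (224, [317, 325])]
T [(186, [168, 170]), (188, [170, 172]), (190, [172, 175]), (192, [173, 177]), (194, [175, 178]), (196, [176, 179]), (198, [176, 179]), (200, [176, 179]), (202, [153, 179]), (204, [154, 178]), (206, [155, 177]), (208, [156, 176]), (210, [158, 174]), (212, [161, 170])]
```

Emit:
jog_arm(series=[[[0,-0.001,0],[0,0,0],0.0565],[[0,-0.001,0],[0,0,0],0.0565],[[0,-0.0015,0],[0,0,0],0.0565],[[0,-0.0015,0],[0,0,0],0.0565],[[0,0,0],[0,0,0],0.0565]])

```text
time_s: 29.85
tcp_pos: [0.6092, 0.1392, 0.129]
ee_rot: [[0.021, 0.0, 1.0], [-1.0, 0.0, 0.021], [-0.0, -1.0, 0.0]]
wrist_force: [-0.7, -0.8, -2.6]
gripper_width: 0.654
```

Emit:
jog_arm(series=[[[0,-0.002,0],[0,0,0],0.0565],[[0,-0.003,0],[0,0,0],0.0565],[[0,-0.005,0],[0,0,0],0.0565],[[0,-0.01,0],[0,0,0],0.0565],[[0,-0.02,0],[0,0,0],0.0565],[[0,-0.03,0],[0,0,0],0.0565],[[0,-0.03,0],[0,0,0],0.0565],[[0,0,0],[0,0,0],0.0565]])

```text
time_s: 30.85
tcp_pos: [0.611, 0.1398, 0.2327]
ee_rot: [[0.021, 0.007, 1.0], [-1.0, 0.003, 0.021], [-0.003, -1.0, 0.007]]
wrist_force: [-0.5, 0.4, -1.2]
gripper_width: 0.649
```

```bash
python3 - <<'E'
from h import *
s=sense();print(s['tcp_pos'],s['wrist_force'],s['gripper_width'])
D={}
for n,f,im in(('S','sa',capture('scene')),('T','ta',capture('top'))):
    cv2.imwrite(f'pics/{n}z.png',im[:,:,::-1])
    for k,i in(('old',cv2.imread(f'pics/{f}.png')[:,:,::-1].copy()),('new',im)):
        h=cv2.cvtColor(i,cv2.COLOR_RGB2HSV);m=cv2.inRange(h,(105,130,45),(125,255,255))
        x0,x1,y0,y1=(300,345,190,235) if n=='S' else (140,195,170,225)
        m=m[y0:y1,x0:x1];ys,xs=np.nonzero(m);print(n,k,'cols',xs.min()+x0,xs.max()+x0,'rows',ys.min()+y0,ys.max()+y0,'c',xs.mean()+x0,ys.mean()+y0,len(xs))
        print([(y,(np.nonzero(m[y-y0])[0]+x0)[[0,-1]].tolist()) for y in range(y0,y1,3) if m[y-y0].any()])
E
```

```text
[0.61097996 0.13977617 0.23265707] [-0.54116382  0.37791944 -1.17502205] 0.6490292798974042
S old cols 311 333 rows 197 217 c 321.8802083333333 208.1875 192
[(199, [314, 329]), (202, [312, 332]), (205, [311, 333]), (208, [312, 332]), (211, [314, 330]), (214, [315, 327]), (217, [324, 326])]
S new cols 311 331 rows 208 225 c 320.6875 217.8125 128
[(208, [312, 313]), (211, [311, 331]), (214, [311, 331]), (217, [312, 331]), (220, [315, 327]), (223, [315, 325])]
T old cols 149 176 rows 178 210 c 161.98360655737704 193.51803278688524 305
[(179, [156, 166]), (182, [152, 167]), (185, [153, 169]), (188, [153, 173]), (191, [151, 175]), (194, [150, 176]), (197, [149, 176]), (200, [150, 176]), (203, [150, 175]), (206, [152, 173]), (209, [156, 169])]
T new cols 153 179 rows 181 212 c 168.13432835820896 195.6318407960199 201
[(182, [161, 170]), (185, [156, 170]), (188, [157, 172]), (191, [174, 176]), (194, [175, 178]), (197, [176, 179]), (200, [176, 179]), (203, [154, 178]), (206, [155, 177]), (209, [157, 175]), (212, [161, 170])]
```

Emit:
jog_arm(series=[[[0,0,0],[0,2.4,0],0.0565],[[0.03,0,-0.0044],[0,0,0],0.0565],[[0.05,0,-0.0044],[0,0,0],0.0565],[[0.05,0,-0.0044],[0,0,0],0.0565],[[0.05,0,-0.0044],[0,0,0],0.0565],[[0.05,0,-0.0044],[0,0,0],0.0565],[[0.05,0,-0.0044],[0,0,0],0.0565],[[0.05,0,-0.0044],[0,0,0],0.0565],[[0.05,0,-0.0044],[0,0,0],0.0565],[[0.0316,0,-0.0044],[0,0,0],0.0565]])

```text
time_s: 32.2
tcp_pos: [0.5595, -0.2733, 0.2266]
ee_rot: [[-0.023, -0.004, 1.0], [-1.0, 0.001, -0.023], [-0.001, -1.0, -0.004]]
wrist_force: [0.7, 0.5, -1.5]
gripper_width: 0.654
```

Emit:
jog_arm(series=[[[0,0.03,0],[0,0,0],0.0565],[[0,0.02,0],[0,0,0],0.0565],[[0,0,0],[0,0,0],0.0565],[[0,0,0],[0,0,0],0.0565]])

```text
time_s: 32.7
tcp_pos: [0.5612, -0.2715, 0.1791]
ee_rot: [[-0.021, -0.0, 1.0], [-1.0, -0.0, -0.021], [0.0, -1.0, 0.0]]
wrist_force: [-0.6, -0.3, -1.3]
gripper_width: 0.653
```

```bash
python3 - <<'E'
from h import *
s=sense();p=s['tcp_pos'];print(p,s['wrist_force'],s['ee_rot'].round(3).tolist())
a=capture('scene')
t=cv2.imread('pics/s8.png')[:,:,::-1]  # stand without pliers
d=np.abs(a.astype(float)-t).max(2)
q=p+[0,0,-.032]
pr=[S.proj(q+[0,y,.012]) for y in(-.0075,.0075)];print('pred pins 12mm up',pr,'tips',[S.proj(q+[0,y,0]) for y in(-.0075,.0075)])
u0=int(pr[0][0])-6;v0=int(pr[0][1])-3
for y in range(v0,v0+12):print(y,u0,' '.join('%3d'%v for v in d[y,u0:u0+22]))
E
```

```text
[ 0.56119557 -0.2715332   0.17905369] [-0.62036606 -0.25650819 -1.33631311] [[-0.021, -0.0, 1.0], [-1.0, -0.0, -0.021], [0.0, -1.0, 0.0]]
pred pins 12mm up [array([152.09035757, 161.38760329]), array([158.0072425 , 162.20826624])] tips [array([152.84614731, 165.06586025]), array([158.72142294, 165.88656856])]
158 146 107 117 139 149 149 146 145 149 145 147 122 111  23   1   1   4   6   2   2   2   2   2
159 146  12  11  25  82 115 125 140 115 136 142 104 110  53   6   1   1   1   1   2   3   2   3
160 146   1   3   2  59  98 105 116  18  37  83  91 105  60   8   1   1   2   3   3   2   2   2
161 146   2   1   3  46  90  99 112  11  13  66  92 103  77   8   1   2   1   3   2   3   2   3
162 146   2   1   3  38  85 100 110  67   8  56  96 103 103  16   6   2   3   2   2   3   2   2
163 146   2   0   4  46  88  99  91 108   9  44  91 103 102  45  31   6   1   2   2   3   2   2
164 146   2   1  23  54  65  67  86  49   2  37  88 103  81  76  57  10   2   2   2   2   2   3
165 146   2   1  30  74  87  84 103  16   8  43  72  71  58  92  25   3   1   3   2   3   2   2
166 146   1   1   9  14  30  77 113  11  13  62  88  83  77  48   6   0   1   3   2   2   3   2
167 146   2   1   1   1   3  40  63  10   3  12  41  84  85  15   1   1   2   3   3   3   2   1
168 146   2   2   3   2   1   7  11   3   1   1   6  53  63   9   1   3   3   2   1   2   2   3
169 146   2   2   1   3   2   2   2   1   1   1   1  10  12   3   1   2   3   3   3   2   2   2
```

```bash
python3 - <<'E'
from h import *
a=capture('scene').astype(float);b=cv2.resize(cv2.imread('pics/s7.png')[:,:,::-1],(100,100),interpolation=cv2.INTER_AREA).astype(float)
bg=cv2.imread('pics/s8.png')[:,:,::-1].astype(float)
da=np.abs(a-bg).max(2)[130:230,110:210];db=np.abs(b-bg[130:230,110:210]).max(2)
# align: predicted shift between the two
pa=np.array([.56119,-.27153,.17905]);pb=np.array([.56215,-.27196,.1961])
print('pred shift',S.proj(pa-[0,0,.03])-S.proj(pb-[0,0,.03]),'block',S.proj(pa+[0,0,.02])-S.proj(pb+[0,0,.02]))
for nm,(x0,y0,x1,y1) in(('pins',(34,20,54,34)),('block',(28,8,54,24)),('all',(20,2,60,34))):
    best=[]
    ref=db[y0:y1,x0:x1]
    for dv in np.arange(2,10,.25):
        for du in np.arange(-2,5,.25):
            M=np.float32([[1,0,-du],[0,1,-dv]]);w=cv2.warpAffine(da.astype(np.float32),M,(100,100))[y0:y1,x0:x1]
            best.append((np.abs(w-ref).mean(),du,dv))
    print(nm,sorted(best)[:3])
E
```

```text
pred shift [1.35707229 5.01840057] block [1.43518989 5.35354144]
pins [(np.float64(4.925), np.float64(1.0), np.float64(5.5)), (np.float64(5.003571428571429), np.float64(0.75), np.float64(5.5)), (np.float64(5.051785714285714), np.float64(1.0), np.float64(5.75))]
block [(np.float64(5.488882211538462), np.float64(1.25), np.float64(5.5)), (np.float64(5.6533954326923075), np.float64(1.25), np.float64(5.75)), (np.float64(6.161658653846154), np.float64(1.0), np.float64(5.75))]
all [(np.float64(4.2267578125), np.float64(1.25), np.float64(5.5)), (np.float64(4.29833984375), np.float64(1.25), np.float64(5.75)), (np.float64(4.634375), np.float64(1.0), np.float64(5.5))]
```

Emit:
jog_arm(series=[[[0,0.03,-0.0003],[0,0,0],0.0565],[[0,0.03,0],[0,0,0],0.0565],[[0,0.03,0],[0,0,0],0.0565],[[0,0.02,0],[0,0,0],0.0565],[[0,0.012,0],[0,0,0],0.0565],[[0,0.006,0],[0,0,0],0.0565],[[0,0,0],[0,0,0],0.0565],[[0,0,0],[0,0,0],0.0565]])

```text
time_s: 33.8
tcp_pos: [0.5614, -0.2717, 0.0519]
ee_rot: [[-0.021, 0.002, 1.0], [-1.0, -0.001, -0.021], [0.001, -1.0, 0.002]]
wrist_force: [1.4, -1.3, -1.1]
gripper_width: 0.651
```

Emit:
jog_arm(series=[[[0,0.0015,0],[0,0,0],0.0565],[[0,0.0015,0],[0,0,0],0.0565],[[0,0.0015,0],[0,0,0],0.0565],[[0,0,0],[0,0,0],0.0565]])

```text
time_s: 34.3
tcp_pos: [0.5605, -0.2714, 0.0461]
ee_rot: [[-0.021, -0.0, 1.0], [-1.0, 0.0, -0.021], [-0.0, -1.0, -0.0]]
wrist_force: [0.6, 0.3, -1.0]
gripper_width: 0.652
```

Emit:
jog_arm(series=[[[0,0.0015,0],[0,0,0],0.0565],[[0,0.0015,0],[0,0,0],0.0565],[[0,0.001,0],[0,0,0],0.0565],[[0,0,0],[0,0,0],0.0565]])

```text
time_s: 34.8
tcp_pos: [0.5606, -0.2714, 0.0422]
ee_rot: [[-0.021, -0.0, 1.0], [-1.0, 0.0, -0.021], [-0.0, -1.0, -0.0]]
wrist_force: [0.2, -0.5, -0.3]
gripper_width: 0.651
```

Emit:
jog_arm(series=[[[0,0.001,0],[0,0,0],0.0565],[[0,0.001,0],[0,0,0],0.0565],[[0,0.0005,0],[0,0,0],0.0565],[[0,0,0],[0,0,0],0.0565]])

```text
time_s: 35.3
tcp_pos: [0.5606, -0.2714, 0.0398]
ee_rot: [[-0.021, -0.0, 1.0], [-1.0, 0.0, -0.021], [-0.0, -1.0, -0.0]]
wrist_force: [-0.5, -0.0, -1.9]
gripper_width: 0.654
```

Emit:
jog_arm(series=[[[0,0.001,0],[0,0,0],0.0565],[[0,0.0005,0],[0,0,0],0.0565],[[0,0,0],[0,0,0],0.0565]])

```text
time_s: 35.67
tcp_pos: [0.5608, -0.2715, 0.0386]
ee_rot: [[-0.021, 0.0, 1.0], [-1.0, -0.0, -0.021], [0.0, -1.0, 0.0]]
wrist_force: [-0.3, 1.3, -0.1]
gripper_width: 0.652
```

Emit:
jog_arm(series=[[[0,0.0005,0],[0,0,0],0.0565],[[0,0.0005,0],[0,0,0],0.0565],[[0,0,0],[0,0,0],0.0565]])

```text
time_s: 36.05
tcp_pos: [0.5616, -0.2716, 0.0381]
ee_rot: [[-0.021, 0.002, 1.0], [-1.0, -0.001, -0.021], [0.001, -1.0, 0.002]]
wrist_force: [0.2, 1.8, 4.7]
gripper_width: 0.654
```

Emit:
jog_arm(series=[[[0,-0.0005,0],[0,0,0],0.058],[[0,0,0],[0,0,0],0.06],[[0,0,0],[0,0,0],0.064],[[0,0,0],[0,0,0],0.072],[[0,0,0],[0,0,0],0.082],[[0,0,0],[0,0,0],0.082],[[0,0,0],[0,0,0],0.082]])

```text
time_s: 36.92
tcp_pos: [0.5605, -0.2715, 0.0377]
ee_rot: [[-0.021, -0.0, 1.0], [-1.0, 0.0, -0.021], [-0.0, -1.0, -0.0]]
wrist_force: [-0.3, 0.6, 0.3]
gripper_width: 0.937
```

Emit:
jog_arm(series=[[[0,-0.01,0],[0,0,0],0.082],[[0,-0.02,0],[0,0,0],0.082],[[0,-0.03,0],[0,0,0],0.082],[[0,-0.04,0],[0,0,0],0.082],[[0,-0.05,0],[0,0,0],0.082],[[0,-0.04,-0.04],[0,0,0],0.082],[[0,0,-0.05],[0,0,0],0.082],[[-0.03,0,-0.05],[0,0,0],0.082],[[0,0,0],[0,0,0],0.082]])

```text
time_s: 38.05
tcp_pos: [0.4176, -0.2373, 0.229]
ee_rot: [[-0.021, 0.001, 1.0], [-1.0, 0.0, -0.021], [-0.0, -1.0, 0.001]]
wrist_force: [0.6, -0.8, 0.2]
gripper_width: 0.94
```

```bash
python3 - <<'E'
from h import *
s=sense();print(s['tcp_pos'],s['wrist_force'])
for n,f,im in(('S','scene0',capture('scene')),('T','top0',capture('top'))):
    o=cv2.imread(f'pics/{f}.png')[:,:,::-1].copy();d=np.abs(im.astype(float)-o).max(2)
    r1=(138,165,180,225) if n=='S' else (335,150,395,210);r2=(295,185,350,240) if n=='S' else (140,165,195,225)
    for k,i in(('old',o),('new',im)):print(n,k,'red',blobs(i,(0,150,60),(6,255,255),r1)[1],'blue',blobs(i,(105,130,45),(125,255,255),r2,8)[1])
    print('stand diff',d[r1[1]:r1[3],r1[0]:r1[2]].mean(),d[r1[1]:r1[3],r1[0]:r1[2]].max())
    for nm,b in (('bottle',(200,222,236,282) if n=='S' else (240,88,280,145)),('model',(240,155,270,178) if n=='S' else (270,272,305,302)),('scraper',(122,228,178,286) if n=='S' else (316,78,354,156))):
        print(nm,d[b[1]:b[3],b[0]:b[2]].mean().round(2))
E
```

```text
[ 0.41757354 -0.23728167  0.22901513] [ 0.60786268 -0.79635059  0.22955328]
S old red [([147, 176, 3, 4, 7], [147.71, 177.29]), ([167, 179, 3, 5, 7], [168.0, 181.0])] blue [([311, 197, 23, 21, 195], [322.05, 207.98])]
S new red [([146, 176, 4, 5, 10], [147.3, 178.0]), ([167, 179, 3, 6, 9], [168.0, 181.33]), ([167, 186, 2, 5, 5], [167.8, 188.0])] blue [([311, 208, 9, 17, 62], [314.66, 217.15]), ([321, 210, 11, 16, 66], [326.27, 218.5])]
stand diff 3.5539682539682538 59.0
bottle 2.44
model 2.17
scraper 2.14
T old red [([382, 163, 4, 8, 21], [383.67, 166.52]), ([355, 167, 5, 9, 29], [357.38, 171.07])] blue [([149, 178, 28, 34, 312], [161.89, 193.87])]
T new red [] blue [([154, 181, 26, 32, 197], [168.23, 195.61])]
stand diff 65.53694444444444 183.0
bottle 14.69
model 32.03
scraper 18.91
```

```bash
python3 -c "
from station import *
print(finish_job())"
```

```text
the job is handed in; nothing more can be done
None
```

The job is handed in at about 38 s of the 58 s. The blue ring looks seated in the groove on the hub and the pliers are back in their stand, but no verdict was reported.

**What I did:**
- **Insertion:** I took the pliers and put the pins into the ring's eyes on the second try. I had pushed down too far on the first try, which tipped the ring. I lifted off and the ring fell back flat where it had started.
- **Spreading:** I squeezed the handles to about 36.5 mm, which works out to a `ring_half` of about 0.165.
- **Lowering:** I slid the ring down about 24 mm until the wrist felt the hub. The push there was about 7 N. I then let the ring contract, drew the pins out and put the pliers back.

**Last checks:**
- **Ring:** It has gone back to its relaxed width in both views and looks level. It dropped about 24 mm by the arm and 24 to 28 mm by the images. I take that spread as camera error, though a gap of a millimetre or so under the ring cannot be ruled out from the pictures.
- **Pliers:** They touched down at the height where I first gripped them, to about 0.2 mm. The handles match the first scene picture to about a pixel. The arm hid the stand from the top camera, so that view could not confirm it.
- **Bystanders:** The bottle, model and scraper are unchanged in the scene view. The top-view check gave nothing usable for them, as it did for the stand.
- **Fingertips:** They looked about 25 mm higher in the images than the reported TCP. I gripped by what I saw, not by the reported height.
- **Views:** I used all 12 picture views by the insertion, so every later check was done by numbers from the images.

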